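Hitch a polisher's pressure arm to a specimen holder

ROBOT

A 6-joint arm with a two-finger parallel gripper is mounted at the origin on the work surface. World frame = base frame: x ahead of the robot, y to its left, z up, the work surface at z = 0. Lengths are in mm, angles in degrees, forces in N, time in s.
With the tool pointing down it reaches from about 400 to 925 mm from the base axis. Payload 3.4 kg.
Tool frame: the origin (TCP) lies on the centre line of the jaws, within the pads' length; the fingertips stand 25 mm ahead of it and the grasp point (between the pads) lies 6 mm ahead of it; z points along the fingers, y is the line along which they close (so a half turn about z gives the same grasp; the last joint's range is limited). The gripper opens to 85 mm and grips with 20 to 120 N. Pads are 22 mm wide; open, the fingers measure 114 mm over their backs; the gripper's body (76 mm by 85 mm) begins 54 mm behind the grasp point. The pads swing forward as they close: fully open they stand 13 mm farther back than shut.
Start: joints at [-76.977, 17.578, 86.31, -0, 76.112, -4.211], TCP at [170.339, -549.195, 234.905] pointing down, gripper open.
Joint ranges: [-179.03, 179.03], [-60, 130.46], [8.19, 133.38], [-81.62, 261.62], [5.75, 156.47], [-153.77, 153.77]. Speed limits (degrees/s): [147.25, 147.25, 180, 180, 180, 180].

INTERFACE

Orientations are given as a 3x3 rotation matrix whose columns are the frame's x, y, z axes.
In Python, from cell import r gives the robot as it stands. The module is installed in compiled form; this text tells all that it offers.
- The arm moves only by the shell command python3 -m pendant 'ROWS' [OPENING] [FORCE]. ROWS is JSON, a list of rows, each a list of 2 entries, a list of its own where there are three numbers: the shift along the tool's x, y, z in units of 25 mm (1.0 is 25 mm), then the turn, a rotation vector about the tool's x, y, z in units of 6 degrees (1.0 is 6 degrees). In form: [[[tx, ty, tz], [wx, wy, wz]], ...]. A call has 1 to 8 rows; each row is the pose to reach, as a shift and turn from the pose commanded when the call began, along the tool's axes at that moment; what a row does not reach only later rows make up. A row lasts 1/10 s, in which the tool goes at most 50 mm and 8.59 degrees, less where a joint would pass 70% of its speed; a pose out of reach is approached as far as the arm can. A call with a gripper value outside its range is refused whole. OPENING is the finger opening in mm, from 0 to 85.4, set as the call begins (- or left out, the last holds). The fingers move at their own pace and stop on an object; FORCE is the grip in N (left out, the last holds). Time passes only in rows, so rows that repeat a pose let the fingers close. It gives the time, the measured TCP pose, the force, the opening and the grip force at its end, in the units of the state.
- r.get_state(): the state, without advancing time (a new reading comes with each control period).
- r.grab_frame(name): name is "scene" or "top" or "wrist"; returns a dict with "img" (420x560x3 uint8, red, green, blue), "fov_y" (degrees; the focal length in pixels is half the picture's height over the tangent of half this angle, whatever the lens; pixels are square), "cx", "cy" (the principal point, pixels), "R" (3x3) and "t" (3): a world point X has camera coordinates R X + t. Camera axes: x right, y down, z forward; pixel columns grow to the right and rows downward; lengths in mm; the calibration is good to about 2 mm. The wrist camera is an equidistant fisheye: a pixel r from the principal point sees the ray r / f radians off the axis. A picture is of the moment at which its call begins. There is no depth.
- r.close_job(): hands the job in; it is judged then, once.
The state is a dict: "clock": time; "joint_positions": joint angles; "qd": joint speeds; "joint_efforts": joint torques, N m; "tcp_pos": TCP position; "eef_rot": TCP orientation; "ft_force": force on the tool from outside, world axes, zero at the start; "ft_torque": the same for the moment, N m; "width": finger opening in mm; "finger_force": force on a finger pad.
Only numpy, scipy, OpenCV 4.12 (cv2) and the standard library are available. Lean on these libraries where they do the work, as an engineer would, in place of code of your own. Each camera call takes 0.05 s, during which the arm holds its last target. There are 200 camera calls.

TASK

Couple the polisher's pressure arm to the specimen holder lying on its cloth: raise the red coupler lever right up, bring the arm down over the holder's ball stud and press it until the ball is fully home, then press the red lever all the way down to lock it and let go. The specimens are already ground, so press gently (no more than some 15 N at the hand), keep the holder flat on the cloth, and leave everything else on the machine and the bench alone.

Things in the scene. Friction and masses are not known exactly. Their poses are not given: they have to be found in the camera images.
- polisher: Cream table-top grinder-polisher, 340 x 420 mm, fixed; origin on the bench under its middle, x to its back, y to the side with the arm's column, z up. Deck at 95 mm; teal cloth, 222 mm across, centred at (0, -30), top at 108, in a grey ring 115 high. Arm's column at (0, 170): tilt pin at (0, 170, 164) mm.
- holder: Loose steel specimen holder on the cloth, about 0.85 kg: disc 96 mm across with three 30 mm black specimens, and in the middle a neck 11 mm thick with a steel ball 26 mm across on top. Origin at the specimens' underside, z up. It slides on the cloth if pushed sideways. More than 70 N on the cloth spoils the specimens.
- stud_ball (a point): Centre of the holder's steel ball, 56 mm above the cloth.
- seat (a point): Point of the coupler, at the arm's free end, where the ball's centre lies when home; 170 mm from the tilt pin, level with it when the arm is level. Flared mouth 12 mm below it takes the ball about 5 mm off-centre; bore 29 mm, then a hard conical seat. The ball meets a spring plunger 5 mm before home (2 to 6 N).
- boom_knob (a point): Centre of the black ball knob, 32 mm across, on the arm's nose, to hold or push the arm by; arm level, it is 214 mm from the tilt pin horizontally and 30 mm above it. Free on both sides of the arm and above.
- lever_grip (a point): Middle of the red lever's upturned end: 14 mm wide across the arm, 10 mm thick, rising about 14 mm above this point when the lever is down. It moves on a circle about lever_pin. With the lever down the beam's top (22 mm wide) is 30 mm below it.
- lever_pin (a point): The red lever's hinge pin on the coupler, across the arm; 136 mm from the tilt pin, 14 mm above it when the arm is level. lever_grip is 84 mm from it.
- turret (a joint): Swing of the arm about its upright column, rad: 0 when the arm points along the polisher's -y, growing anticlockwise from above; +-0.5. Stiff: stays where left, moves with 1 to 2 N at the knob.
- boom (a joint): Tilt of the arm, rad: about 0 when level with the ball home, growing as the free end rises, to 0.5. Stiff: it stays where left and goes down with some 2 N at the knob; near the end the plunger adds 2 to 6 N, then it stops hard.
- lever (a joint): Red coupler lever, rad: 0 fully down (locked), 1.1 fully up. Stiff: stays where left and takes about 5 N at the grip, a little more at the end. Its pawl blocks the mouth below about 0.6 and hooks under the ball when down. When down it lies along the arm, grip towards the column.
- puck_deck: Loose black specimen, 30 mm across and 18 high, on the polisher's deck; leave alone. Origin at its underside.
- puck_amber: Loose amber specimen, 30 mm across and 18 high, on the polisher's deck; leave alone. Origin at its underside.
- suspension: White bottle with a blue cap, 52 mm across, 130 high, on the bench; leave alone. Origin at its underside.
- ethanol: Clear bottle with a red cap, 64 mm across, 150 high, on the bench; leave alone. Origin at its underside.
- dish: Shallow glass dish, 90 mm across, 18 high, on the bench; leave alone. Origin at its underside.
- spare_holder: Spare specimen holder without a ball, 96 mm across, 36 high, on the bench; leave alone. Origin at its underside.

How it is judged (in metres and radians):
On the way, in this order (a step that is already met when the one before it is completed fails the run):
1. the red lever is raised right up (joint above 0.9 rad) while the coupler is still clear of the ball (value of joint lever above 0.9 rad and distance between seat and stud_ball above 0.025 m), for 0.1 s.
2. the ball is fully home in the coupler (seat within 2.5 mm of the ball's centre) with the lever still raised above 0.7 rad (distance between seat and stud_ball below 0.0025 m and value of joint lever above 0.7 rad), for 0.2 s.
At the end, for the whole second after the job is handed in: the red lever is fully down (below 0.05 rad) with the ball home in the coupler (seat within 3 mm of the ball's centre), the holder flat (within 0.05 rad) and at rest on the cloth, and the robot has let go (value of joint lever below 0.05 rad and distance between seat and stud_ball below 0.003 m and angle between holder's own z axis and vertical below 0.05 rad and linear speed of holder below 0.02 m/s); the robot touches nothing.
It fails at once if the holder is pressed on the cloth with more than 70 N (contact force between holder and polisher above 70 N).
It fails at once if the holder is tipped by more than 0.15 rad (angle between holder's own z axis and vertical above 0.15 rad).
It fails at once if another thing on the machine or the bench (the two loose specimens, the bottles, the dish, the spare holder) is moved more than 20 mm (distance of any of puck_deck, puck_amber, suspension, ethanol, dish, spare_holder from where it was at the start of the episode above 0.02 m).
It also fails if it takes over 67 s, if anything falls off the work surface, if the arm or the gripper's body presses on something with over 40 N, if the wrist force passes 120 N, or if a joint passes its speed limit or range.

## Working session

There is one attempt and no reset: what is moved stays moved. The work goes in short steps, Python scripts to look and compute and a shell command to move; the robot and the scene stay as the last step left them, time stands still between calls to the robot, and variables do not carry over. Pictures are saved under pics/ and viewed, at most 10 in all, crops included, and the job is handed in when it is done.

```bash
mkdir -p pics; cat > h.py <<'E'
import numpy as np, cv2, pickle
from cell import r
def grab(n,tag):
    f=r.grab_frame(n); pickle.dump(f,open(f'pics/{tag}.pkl','wb')); cv2.imwrite(f'pics/{tag}.png',f['img'][:,:,::-1]); return f
def load(tag): return pickle.load(open(f'pics/{tag}.pkl','rb'))
def proj(f,X,fish=False):
    X=np.atleast_2d(X).astype(float); c=X@np.array(f['R']).T+np.array(f['t']).ravel()
    F=f['img'].shape[0]/2/np.tan(np.radians(f['fov_y'])/2)
    if fish:
        rho=np.hypot(c[:,0],c[:,1]); th=np.arctan2(rho,c[:,2]); s=F*th/np.maximum(rho,1e-9)
    else: s=F/c[:,2]
    return np.c_[f['cx']+c[:,0]*s,f['cy']+c[:,1]*s]
E
python3 - <<'E'
from h import *
a=grab('scene','s0');b=grab('top','t0')
im=np.hstack([a['img'],b['img']])
for f in(a,b):print(f['fov_y'],f['cx'],f['cy'],(-np.array(f['R']).T@np.array(f['t']).ravel()).round(0),np.array(f['R']).round(2).tolist())
s=r.get_state();print(s['clock'],s['ft_force'],np.array(s['eef_rot']).round(3).tolist())
E
```

```text
56.32754142812929 277.21779116349524 204.5376295536417 [1311.  -73.  870.] [[0.12, 0.99, -0.02], [0.65, -0.09, -0.75], [-0.75, 0.08, -0.66]]
47.09985599919966 279.7502301969456 210.8389168131173 [ 278.   14. 1260.] [[0.04, -1.0, 0.0], [-0.98, -0.04, -0.21], [0.21, 0.01, -0.98]]
0.1 [-0.54227154 -0.14178821  0.23464107] [[0.955, 0.296, -0.0], [0.296, -0.955, 0.002], [0.0, -0.002, -1.0]]
```

View pics/s0.png

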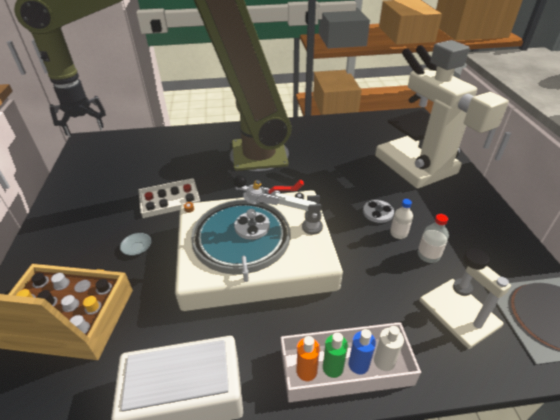

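View pics/t0.png

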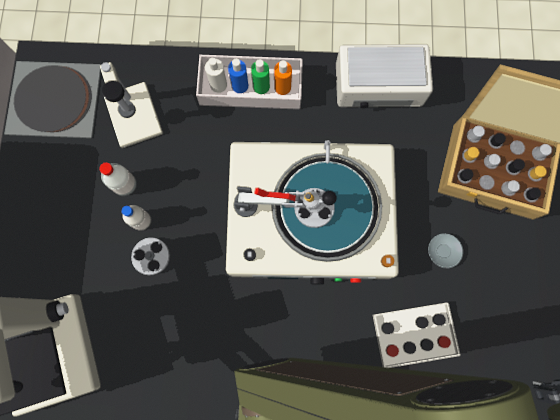

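```bash
python3 - <<'E'
from h import *
def crop(f,x0,y0,w,h,s): return cv2.resize(f['img'][y0:y0+h,x0:x0+w],None,fx=s,fy=s,interpolation=cv2.INTER_CUBIC)[:,:,::-1]
cv2.imwrite('pics/c1.png',crop(load('s0'),170,170,180,135,4.4))
cv2.imwrite('pics/c2.png',crop(load('t0'),220,135,190,150,4))
E
```

```text
(no output)
```

View pics/c1.png

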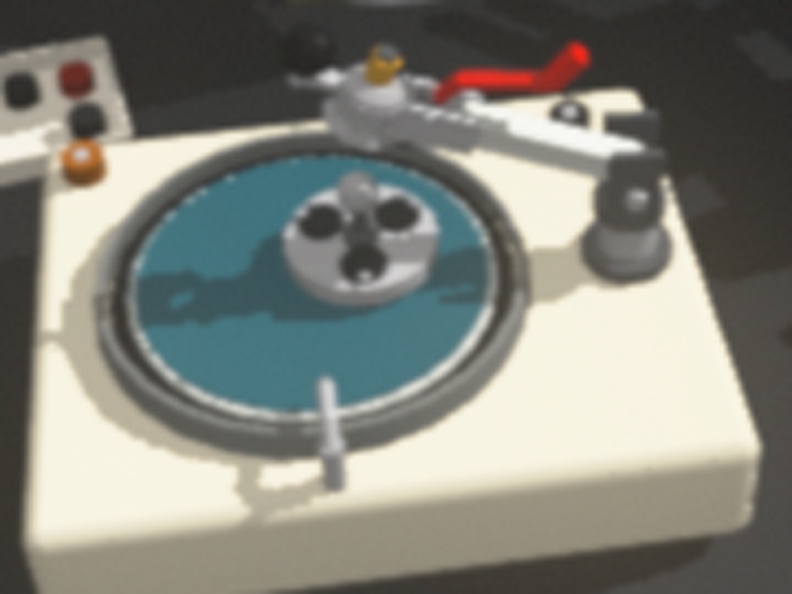

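View pics/c2.png

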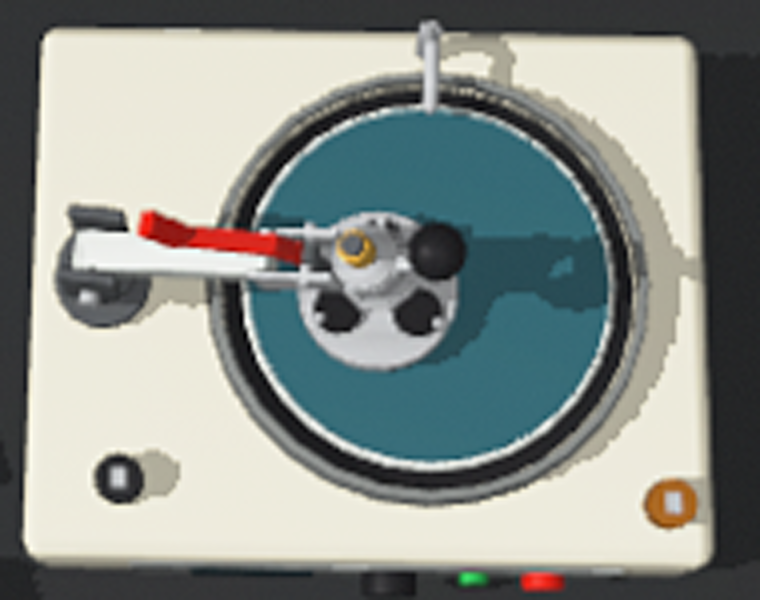

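```bash
cat > fit.py <<'E'
from h import *
from scipy.optimize import least_squares
S=load('s0');T=load('t0')
s=lambda u,v:(S,np.array([170+u/4.4-.4,170+v/4.4-.4]))
t=lambda u,v:(T,np.array([220+u/4-.4,135+v/4-.4]))
def pol(p,X): c,q=np.cos(p[2]),np.sin(p[2]); X=np.array(X,float); return np.array([p[0]+c*X[0]-q*X[1],p[1]+q*X[0]+c*X[1],X[2]])
def arm(p,tur,b,rr,h,lat=0):
    H=rr*np.cos(b)-h*np.sin(b); z=164+rr*np.sin(b)+h*np.cos(b)
    d=np.array([np.sin(tur),-np.cos(tur)]); return pol(p,[d[0]*H+0,170+d[1]*H,z])
def grip(p,tur,b,a,L=84): return arm(p,tur,b,136-L*np.cos(a),14+L*np.sin(a))
def pts(p):
    P=[]
    for (x,y),A,B in (((170,210),t(44,30),None),((170,-210),t(695,38),s(45,140)),((-170,-210),t(712,570),None),((-170,210),t(25,558),None)):pass
    for X,o,w in [((170,210,93),t(42,28),1),((170,-210,93),t(695,37),1),((-170,-210,93),t(714,572),1),((-170,210,93),t(22,561),1),
        ((170,-210,93),s(27,550),.7),((170,210,93),s(760,452),.7),((-170,210,93),s(640,90),.7),
        ((0,-30,108),t(427,287),2),((0,170,100),t(105,283),.5),((0,170,100),s(627,250),.5)]: P.append((pol(p,X),o,w))
    # cloth extremes in scene via centre approx
    P.append((pol(p,(p[3],p[4],164)),s(357,188),2))
    P.append((arm(p,p[5],p[6],214,30),t(437,250),2));P.append((arm(p,p[5],p[6],214,30),s(308,48),2))
    P.append((grip(p,p[5],p[6],p[7]),t(158,226),1));P.append((grip(p,p[5],p[6],p[7]),s(563,68),1))
    for k in range(3): # specimens on disc top radius R
        a=p[8]+k*2*np.pi/3; q=(p[3]+30*np.cos(a),p[4]+30*np.sin(a),138)
        P.append((pol(p,q),s(*[(363,263),(398,214),(321,221)][k]),1))
        if k: P.append((pol(p,q),t(*[0,(336,313),(420,314)][k]),.7))
    return P
def res(p): return np.concatenate([w*(proj(f,X)[0]-o) for X,(f,o),w in pts(p)])
if __name__=='__main__':
    o=least_squares(res,[500,-70,0,-30,-10,0,.2,.3,0],x_scale=[10,10,.05,10,10,.1,.1,.1,.5],loss='soft_l1')
    p=o.x;print(p.round(3));print(res(p).reshape(-1,2).round(1).tolist())
    for n,X in dict(ball=pol(p,(p[3],p[4],164)),seat=arm(p,p[5],p[6],170,0),seat0=arm(p,p[5],0,170,0),knob=arm(p,p[5],p[6],214,30),lp=arm(p,p[5],p[6],136,14),grip=grip(p,p[5],p[6],p[7]),pin=pol(p,(0,170,164))).items():print(n,X.round(1))
    np.save('p.npy',p)
E
python3 fit.py
```

```text
[ 5.38688e+02 -6.20810e+01  2.30000e-02 -7.41500e+00  2.32600e+00
 -8.80000e-02  3.65000e-01  6.48000e-01 -9.00000e-03]
[[1.0, -0.7], [2.3, -0.3], [2.3, 0.1], [0.7, -0.1], [-3.0, -0.5], [-0.6, -0.0], [-1.6, -1.1], [-0.9, -0.4], [-0.7, 0.1], [-0.2, -0.5], [-0.1, 2.1], [-2.2, 0.2], [0.0, 1.2], [-0.4, 1.3], [0.5, -0.7], [0.1, -1.3], [0.1, -2.5], [-0.7, -0.5], [-1.2, -2.1], [-0.1, -0.3]]
ball [531.2 -59.9 164. ]
seat [524.5 -50.6 224.7]
seat0 [523.8 -61.8 164. ]
knob [522.5 -80.9 268.4]
lp [526.9 -13.9 225.6]
grip [532.1  66.6 249.1]
pin [534.8 107.9 164. ]
```

```bash
cat > go.py <<'E'
from h import *
from scipy.spatial.transform import Rotation as Ro
def go(pos,ya=None,tilt=0):
    """tool shift (units 25mm) and turn (units 6deg) to world pos with tool y at angle ya deg (None: keep)"""
    s=r.get_state();R=np.array(s['eef_rot']);t=R.T@(np.array(pos)-s['tcp_pos'])/25
    w=np.zeros(3)
    if ya is not None:
        a=np.radians(ya);y=np.array([np.cos(a),np.sin(a),0]);z=np.array([0,0,-1.]);D=np.c_[np.cross(y,z),y,z]
        D=Ro.from_rotvec(np.radians(tilt)*y).as_matrix()@D
        w=Ro.from_matrix(R.T@D).as_rotvec(degrees=True)/6
    print('shift',t.round(2).tolist(),'turn',w.round(2).tolist(),'| tcp',np.round(s['tcp_pos'],1),'F',np.round(s['ft_force'],1),'w',round(s['width'],1),'t',round(s['clock'],1))
E
python3 -c "
from go import *
go([530,10,390],-3.7)"
```

```text
shift [20.37, -17.09, -6.2] turn [-0.01, -0.01, -11.51] | tcp [ 170.2 -548.6  234.1] F [-0.5 -0.1  0.2] w 85.3 t 0.1
```

```bash
python3 -m pendant '[[[0,0,-2],[0,0,0]],[[1,-1,-4],[0,0,-0.5]],[[2.4,-2,-6.2],[0,0,-1.5]],[[3.8,-3.2,-6.2],[0,0,-2.5]],[[5.2,-4.4,-6.2],[0,0,-3.5]],[[6.6,-5.5,-6.2],[0,0,-4.6]],[[8,-6.7,-6.2],[0,0,-5.6]],[[9.4,-7.9,-6.2],[0,0,-6.6]]]' 85 20
python3 -c "
from go import *
go([530,10,390],-3.7)"
```

```text
clock: 0.9
tcp_pos: [336.1, -290.1, 389.8]
eef_rot: [[0.544, 0.839, 0.0], [0.839, -0.544, 0.0], [0.0, -0.0, -1.0]]
ft_force: [1.1, -0.7, -0.3]
width: 85.0
finger_force: 0.0
shift [14.29, -0.02, -0.01] turn [0.0, -0.0, -4.88] | tcp [ 336.1 -290.1  389.8] F [ 1.1 -0.7 -0.3] w 85.0 t 0.9
```

```bash
python3 -m pendant '[[[1.8,0,0],[0,0,-0.7]],[[3.6,0,0],[0,0,-1.4]],[[5.4,0,0],[0,0,-2.1]],[[7.2,0,0],[0,0,-2.8]],[[9,0,0],[0,0,-3.5]],[[10.8,0,0],[0,0,-4.2]],[[12.6,0,0],[0,0,-4.88]],[[14.29,0,0],[0,0,-4.88]]]'
python3 -c "
from go import *
import time
grab('wrist','w1')
go([530,10,390],-3.7)"
```

```text
clock: 1.7
tcp_pos: [531.5, 9.0, 389.5]
eef_rot: [[0.066, 0.998, -0.001], [0.998, -0.066, -0.0], [-0.0, -0.001, -1.0]]
ft_force: [0.0, -0.2, -0.7]
width: 84.9
finger_force: 0.0
shift [-0.18, -0.19, -0.05] turn [0.01, -0.06, 0.02] | tcp [535.   14.2 388.8] F [ 4.1  2.6 -0. ] w 84.6 t 1.8
```

View pics/w1.png

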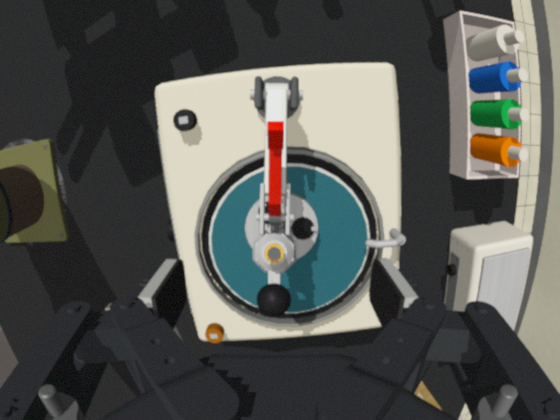

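```bash
cat > fit2.py <<'E'
import fit; from fit import *
W=load('w1')
print('cam',(-np.array(W['R']).T@np.array(W['t']).ravel()).round(0),W['fov_y'],W['cx'],W['cy'])
def pw(p):
    q=p
    a=p[8]
    return [(pol(q,(-170,210,94)),(157,88),1),(pol(q,(170,210,94)),(394,64),1),(pol(q,(0,-30,108)),(289.5,240),2),(pol(q,(0,170,100)),(276,97),.7),
     (arm(q,q[5],q[6],214,30),(274,300),2),(grip(q,q[5],q[6],q[7]),(275,134),1.5),(arm(q,q[5],q[6],136,14),(274.5,210),1),
     (pol(q,(q[3]+30*np.cos(a),q[4]+30*np.sin(a),138)),(303,229),1.5)]
def rw(p): return np.concatenate([w*(proj(W,X,True)[0]-o) for X,o,w in pw(p)])
off=lambda p:np.r_[p[9:11]/3]
def full(p): # p[9:] pixel offsets for scene/top cams (calibration error)
    P=pts(p);e=[w*(proj(f,X)[0]-o-(p[9:11] if f is S else p[11:13])) for X,(f,o),w in P]
    return np.concatenate(e+[rw(p),p[9:13]/1.5])
o=least_squares(full,np.r_[np.load('p.npy'),0,0,0,0],x_scale=[10,10,.05,10,10,.1,.1,.1,.5,1,1,1,1],loss='soft_l1')
p=o.x;print(p.round(3));print(full(p)[:-4].reshape(-1,2).round(1).tolist())
for n,X in dict(ball=pol(p,(p[3],p[4],164)),seat=arm(p,p[5],p[6],170,0),seat0=arm(p,p[5],0,170,0),knob=arm(p,p[5],p[6],214,30),lp=arm(p,p[5],p[6],136,14),grip=grip(p,p[5],p[6],p[7]),pin=pol(p,(0,170,164))).items():print(n,X.round(1))
np.save('p2.npy',p)
E
python3 fit2.py
```

```text
cam [536.  77. 529.] 65.70646984690485 277.6126854484978 210.22770738522033
[ 5.39246e+02 -6.19820e+01  2.60000e-02 -1.06530e+01  2.40100e+00
 -9.70000e-02  3.72000e-01  6.85000e-01 -8.00000e-03 -1.14000e-01
 -5.92000e-01 -2.33000e-01 -5.50000e-02]
[[1.0, -0.6], [2.2, -0.7], [2.6, -0.4], [1.1, 0.0], [-2.8, 0.2], [-0.3, 0.4], [-1.7, -0.6], [-0.5, -0.8], [-0.6, 0.1], [-0.1, -0.2], [0.0, 1.9], [-2.4, 1.0], [0.8, 1.1], [-0.1, 1.1], [0.6, -1.1], [0.3, -1.4], [0.2, -2.6], [-0.6, 0.3], [-1.1, -2.2], [0.0, 0.5], [-6.1, -1.3], [2.9, 0.1], [-0.2, 10.0], [0.1, 0.6], [0.2, -1.9], [-0.5, -0.2], [0.2, 6.1], [0.4, 0.0]]
ball [528.5 -59.9 164. ]
seat [523.6 -50.  225.7]
seat0 [522.8 -61.6 164. ]
knob [521.5 -80.1 269.6]
lp [526.2 -13.4 226.4]
grip [531.9  66.3 252.3]
pin [534.8 108.  164. ]
```

```bash
python3 -c "
from go import *
go([532,66,257],-4)"
```

```text
shift [2.03, -0.26, 5.28] turn [0.01, -0.06, 0.07] | tcp [535.   14.2 388.8] F [ 4.1  2.6 -0. ] w 84.6 t 1.8
```

```bash
python3 -m pendant '[[[0.6,0,0],[0,0,0]],[[1.4,0,0.6],[0,0,0]],[[2.2,0,1.6],[0,0,0]],[[2.2,0,2.8],[0,0,0]],[[2.2,0,3.6],[0,0,0]],[[2.2,0,3.6],[0,0,0]],[[2.2,0,3.6],[0,0,0]]]' 44
python3 -c "
from go import *
grab('wrist','w2')
go([532,66,257],-4)
f=load('w2');cv2.imwrite('pics/w2c.png',cv2.resize(f['img'][90:330,120:440],None,fx=2.5,fy=2.5)[:,:,::-1])"
```

```text
clock: 2.45
tcp_pos: [534.3, 61.5, 300.2]
eef_rot: [[0.069, 0.998, -0.001], [0.998, -0.069, -0.0], [-0.0, -0.001, -1.0]]
ft_force: [-0.1, 0.0, 0.6]
width: 44.2
finger_force: 0.0
shift [0.17, -0.14, 1.76] turn [0.01, -0.0, 0.01] | tcp [535.1  61.5 301.1] F [-0.2 -0.2 -0.8] w 44.3 t 2.5
```

View pics/w2c.png

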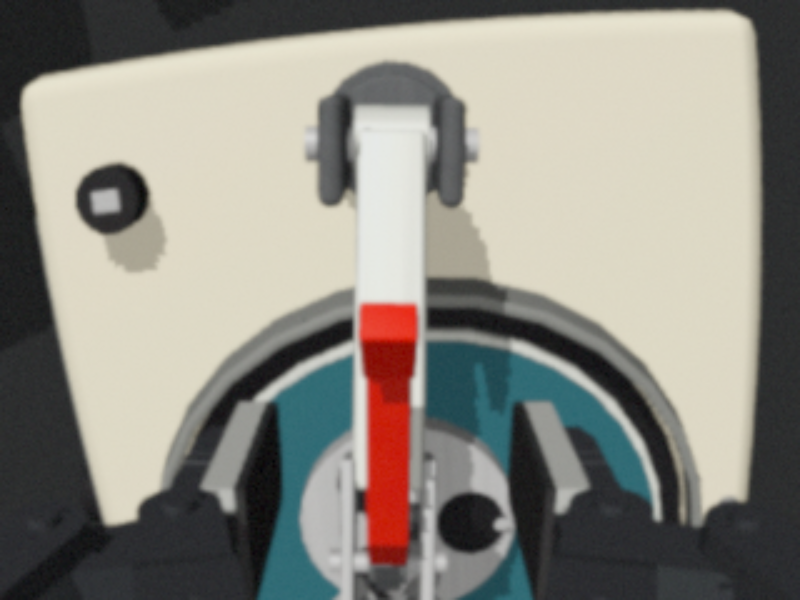

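```bash
python3 - <<'E'
from h import *
from fit import *
f=load('w2');p=np.load('p2.npy')
print(((proj(f,[grip(p,p[5],p[6],a,L) for a in(.6,.685,.75,.8) for L in (84,)],True)-[120,90])*2.5).round(0).tolist())
g=grip(p,p[5],p[6],p[7])
print(((proj(f,[g,g+[0,0,14],g+[0,4,14],[g[0],g[1],240]],True)-[120,90])*2.5).round(0).tolist())
E
```

```text
[[386.0, 327.0], [386.0, 343.0], [386.0, 358.0], [386.0, 370.0]]
[[386.0, 343.0], [385.0, 363.0], [384.0, 346.0], [387.0, 328.0]]
```

```bash
python3 -m pendant '[[[0.1,-0.06,0.5],[0,0,0]],[[0.2,-0.13,1.1],[0,0,0]],[[0.2,-0.13,1.6],[0,0,0]],[[0.2,-0.13,1.75],[0,0,0]],[[0.2,-0.13,1.75],[0,0,0]]]' && python3 -m pendant '[[[0,0,0],[0,0,0]],[[0,0,0],[0,0,0]],[[0,0,0],[0,0,0]],[[0,0,0],[0,0,0]],[[0,0,0],[0,0,0]],[[0,0,0],[0,0,0]]]' 5 25
```

```text
clock: 3.0
tcp_pos: [531.5, 67.0, 255.5]
eef_rot: [[0.068, 0.998, -0.001], [0.998, -0.068, -0.0], [-0.0, -0.001, -1.0]]
ft_force: [-0.1, -0.3, -0.8]
width: 44.0
finger_force: 0.0
clock: 3.6
tcp_pos: [532.9, 67.0, 256.9]
eef_rot: [[0.068, 0.998, 0.003], [0.998, -0.068, -0.0], [0.0, 0.003, -1.0]]
ft_force: [2.2, -1.4, 3.6]
width: 12.7
finger_force: 25.4
```

```bash
python3 -m pendant '[[[-0.11,0,-0.29],[0,0,0]],[[-0.25,0,-0.58],[0,0,0]],[[-0.43,0,-0.87],[0,0,0]],[[-0.63,0,-1.13],[0,0,0]],[[-0.86,0,-1.37],[0,0,0]],[[-1.11,0,-1.6],[0,0,0]],[[-1.11,0,-1.6],[0,0,0]]]'
```

```text
clock: 4.3
tcp_pos: [530.2, 39.0, 296.0]
eef_rot: [[0.068, 0.998, 0.0], [0.998, -0.068, 0.0], [0.0, 0.0, -1.0]]
ft_force: [2.9, 0.6, -1.1]
width: 12.3
finger_force: 24.9
```

```bash
python3 -m pendant '[[[-0.11,0,-0.08],[0,0,0]],[[-0.22,0,-0.16],[0,0,0]],[[-0.33,0,-0.23],[0,0,0]],[[-0.44,0,-0.3],[0,0,0]],[[-0.44,0,-0.3],[0,0,0]]]'; python3 - <<'E'
from go import *
f=grab('wrist','w3');g=grab('scene','s3');go([0,0,0])
a=cv2.resize(f['img'][90:330,150:420],(450,400));b=cv2.resize(g['img'][150:270,220:320],(333,400),interpolation=cv2.INTER_CUBIC)
cv2.imwrite('pics/m3.png',np.hstack([a,b])[:,:,::-1])
E
```

```text
clock: 4.8
tcp_pos: [528.9, 28.2, 303.7]
eef_rot: [[0.068, 0.998, -0.001], [0.998, -0.068, -0.0], [-0.0, -0.001, -1.0]]
ft_force: [3.4, 1.9, -4.8]
width: 11.9
finger_force: 24.5
shift [-2.55, -21.02, 12.16] turn [0.0, 0.0, 0.0] | tcp [528.9  28.1 303.7] F [ 2.8  0.8 -4.6] w 12.0 t 4.9
```

View pics/m3.png

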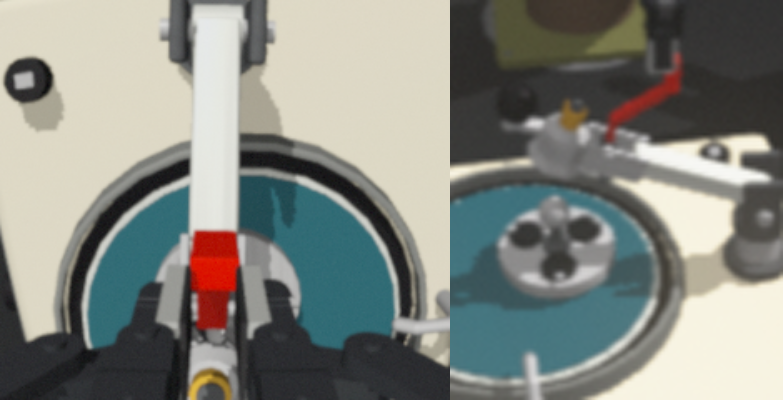

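```bash
python3 -m pendant '[[[-0.1,0,-0.05],[0,0,0]],[[-0.2,0,-0.1],[0,0,0]],[[-0.2,0,-0.1],[0,0,0]]]'; python3 -m pendant '[[[-0.1,0,-0.04],[0,0,0]],[[-0.2,0,-0.08],[0,0,0]],[[-0.2,0,-0.08],[0,0,0]]]'
```

```text
clock: 5.2
tcp_pos: [528.6, 23.3, 306.3]
eef_rot: [[0.068, 0.998, -0.001], [0.998, -0.068, 0.0], [-0.0, -0.001, -1.0]]
ft_force: [1.0, 2.7, -4.0]
width: 12.1
finger_force: 24.4
clock: 5.5
tcp_pos: [528.3, 18.4, 308.6]
eef_rot: [[0.068, 0.998, -0.0], [0.998, -0.068, 0.0], [0.0, -0.0, -1.0]]
ft_force: [0.9, 3.5, -1.2]
width: 11.9
finger_force: 24.4
```

```bash
python3 - <<'E'
from go import *
g=grab('scene','s4');o=load('s3');o0=load('s0')
def red(f):
    I=f['img'].astype(int)[160:230,230:330];m=(I[...,0]>90)&(I[...,1]<60)&(I[...,2]<60);y,x=np.nonzero(m);return x+230,y+160
ims=[]
for f in(o0,o,g):
    x,y=red(f);print(len(x),x.min(),x.max(),y.min(),y.max(),'at xmin y',y[x==x.min()].mean(),'lower end',x[y==y.max()].mean())
    ims.append(cv2.resize(f['img'][160:235,230:300],(260,279),interpolation=cv2.INTER_CUBIC))
cv2.imwrite('pics/m4.png',np.hstack(ims)[:,:,::-1])
E
```

```text
202 269 303 179 192 at xmin y 191.5 lower end 269.5
133 267 289 167 191 at xmin y 189.0 lower end 267.5
120 267 286 167 191 at xmin y 186.57142857142858 lower end 267.0
```

View pics/m4.png

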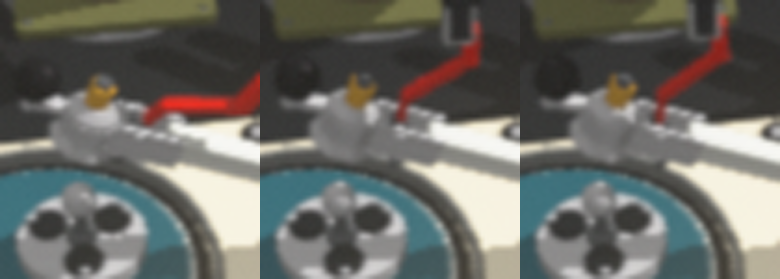

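```bash
python3 -m pendant '[[[-0.12,0,-0.045],[0,0,0]],[[-0.25,0,-0.09],[0,0,0]],[[-0.25,0,-0.09],[0,0,0]]]'; python3 -m pendant '[[[-0.12,0,-0.03],[0,0,0]],[[-0.25,0,-0.06],[0,0,0]],[[-0.25,0,-0.06],[0,0,0]]]'
```

```text
clock: 5.85
tcp_pos: [527.8, 12.0, 310.7]
eef_rot: [[0.068, 0.998, -0.0], [0.998, -0.068, 0.0], [0.0, -0.0, -1.0]]
ft_force: [-0.8, 3.8, -1.0]
width: 11.9
finger_force: 24.6
clock: 6.15
tcp_pos: [527.1, 7.9, 310.1]
eef_rot: [[0.067, 0.998, -0.003], [0.998, -0.067, 0.004], [0.004, -0.003, -1.0]]
ft_force: [2.9, 9.3, -10.2]
width: 12.1
finger_force: 24.9
```

```bash
python3 -m pendant '[[[0.15,0,0.03],[0,0,0]],[[0.15,0,0.03],[0,0,0]]]' && python3 -m pendant '[[[0,0,0],[0,0,0]],[[0,0,0],[0,0,0]],[[0,0,0],[0,0,0]],[[0,0,-1],[0,0,0]],[[0,0,-2.5],[0,0,0]],[[-1,0,-4],[0,0,0]],[[-2.5,0,-4],[0,0,0]],[[-2.5,0,-4],[0,0,0]]]' 50
python3 -c "
from go import *
go([521,-110,352],-4,20)"
```

```text
clock: 6.35
tcp_pos: [527.2, 8.7, 310.1]
eef_rot: [[0.068, 0.998, -0.002], [0.998, -0.068, -0.002], [-0.003, -0.002, -1.0]]
ft_force: [1.9, 0.6, -8.9]
width: 11.7
finger_force: 25.7
clock: 7.15
tcp_pos: [524.3, -56.4, 413.5]
eef_rot: [[0.072, 0.997, 0.004], [0.997, -0.072, -0.004], [-0.003, 0.005, -1.0]]
ft_force: [0.1, 1.0, -0.8]
width: 50.0
finger_force: 0.0
shift [-2.14, 0.01, 2.47] turn [0.05, 3.37, -0.01] | tcp [524.3 -56.4 413.5] F [ 0.1  1.  -0.8] w 50.0 t 7.2
```

```bash
python3 -m pendant '[[[-0.6,0,0],[0,1,0]],[[-1.3,0,0.5],[0,2,0]],[[-2.14,0,1.4],[0,3,0]],[[-2.14,0,2.4],[0,3.37,0]],[[-2.14,0,2.47],[0,3.37,0]],[[-2.14,0,2.47],[0,3.37,0]]]'
python3 - <<'E'
from go import *
f=grab('wrist','w5');g=grab('scene','s5');go([521.5,-82,275],-4,20)
a=cv2.resize(f['img'][100:,100:460],(470,418));b=cv2.resize(g['img'][150:270,220:315],(330,418),interpolation=cv2.INTER_CUBIC)
cv2.imwrite('pics/m5.png',np.hstack([a,b])[:,:,::-1])
from fit import *
p=np.load('p2.npy')
for X in (arm(p,p[5],p[6],214,30),pol(p,(p[3],p[4],164))): print((proj(f,X,True)-[100,100])*1.306)
E
```

```text
clock: 7.75
tcp_pos: [519.8, -105.7, 349.2]
eef_rot: [[0.065, 0.998, 0.022], [0.936, -0.068, 0.345], [0.346, -0.002, -0.938]]
ft_force: [0.4, 0.9, 0.3]
width: 50.4
finger_force: 0.0
shift [-0.18, -0.04, 3.17] turn [0.01, -0.03, 0.04] | tcp [ 520.7 -105.2  351. ] F [ 0.   0.3 -0.2] w 49.9 t 7.8
[[233.59433177 159.56024429]]
[[240.4960751  139.56841048]]
```

View pics/m5.png

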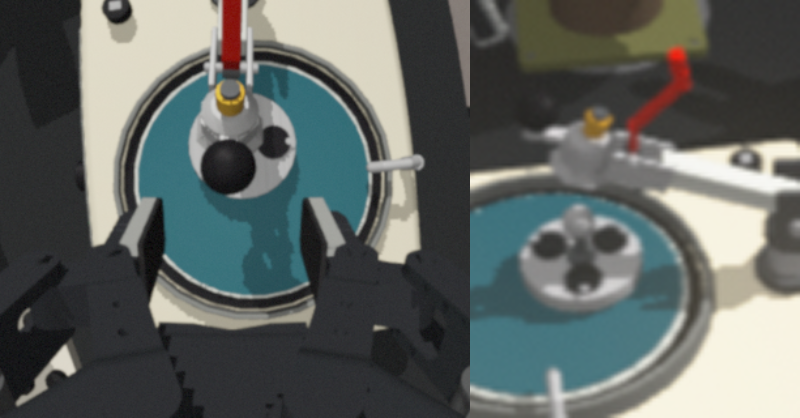

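```bash
python3 -c "
from go import *
go([518.5,-85,273.5],-4,20)"
```

```text
shift [-0.32, -0.15, 3.19] turn [0.01, -0.03, 0.04] | tcp [ 520.7 -105.2  351. ] F [ 0.   0.3 -0.2] w 49.9 t 7.8
```

```bash
python3 -m pendant '[[[-0.3,-0.15,0.8],[0,0,0]],[[-0.3,-0.15,1.8],[0,0,0]],[[-0.3,-0.15,2.6],[0,0,0]],[[-0.3,-0.15,3.1],[0,0,0]],[[-0.3,-0.15,3.15],[0,0,0]],[[-0.3,-0.15,3.15],[0,0,0]]]' && python3 -m pendant '[[[0,0,0],[0,0,0]],[[0,0,0],[0,0,0]],[[0,0,0],[0,0,0]],[[0,0,0],[0,0,0]],[[0,0,0],[0,0,0]]]' 20 20
```

```text
clock: 8.45
tcp_pos: [518.4, -85.2, 274.0]
eef_rot: [[0.062, 0.998, 0.025], [0.937, -0.066, 0.344], [0.345, 0.002, -0.939]]
ft_force: [0.4, -0.0, -0.4]
width: 49.8
finger_force: 0.0
clock: 8.95
tcp_pos: [518.4, -86.3, 273.5]
eef_rot: [[0.064, 0.998, 0.025], [0.937, -0.068, 0.344], [0.345, 0.002, -0.939]]
ft_force: [1.1, -2.5, 3.0]
width: 25.0
finger_force: 18.1
```

```bash
python3 -m pendant '[[[0,0,0],[0,0,0]],[[0,0,0],[0,0,0]],[[0,0,0.15],[0,0,0]],[[0,0,0.34],[0,0,0]],[[0,0,0.34],[0,0,0]]]' 48 && python3 -m pendant '[[[0,0,0],[0,0,0]],[[0,0,0],[0,0,0]],[[0,0,0],[0,0,0]],[[0,0,0],[0,0,0]],[[0,0,0],[0,0,0]]]' 20 20
```

```text
clock: 9.45
tcp_pos: [517.2, -82.1, 263.9]
eef_rot: [[0.064, 0.998, 0.021], [0.936, -0.067, 0.346], [0.346, -0.002, -0.938]]
ft_force: [-0.5, 0.4, -0.7]
width: 48.1
finger_force: 0.0
clock: 9.95
tcp_pos: [517.9, -82.6, 264.9]
eef_rot: [[0.064, 0.998, 0.023], [0.936, -0.068, 0.345], [0.346, -0.0, -0.938]]
ft_force: [0.7, 0.5, -1.5]
width: 30.3
finger_force: 19.9
```

```bash
python3 - <<'E'
from go import *
from scipy.optimize import brentq
for tag,u,v,z,y in [('w1',281.5,228,140,-60),('w2',283.6,295,140,-60),('w5',286,100+142/1.306,140,-60),('w5',100+228/1.306,0,262,-81),('w1',274,0,264,-80),('w1',276,0,100,108),('w2',120+390/2.5,0,100,108),('w2',120+392/2.5,0,164,108),('w5',100+228/1.306,0,200,-45)]:
    f=load(tag); x=brentq(lambda x:proj(f,[x,y,z],True)[0,0]-u,400,650); print(tag,round(x,1),y,z,'cam',(-np.array(f['R']).T@np.array(f['t']).ravel()).round(0))
E
```

```text
w1 530.7 -60 140 cam [536.  77. 529.]
w2 531.3 -60 140 cam [538. 129. 439.]
w5 531.0 -60 140 cam [521. -90. 503.]
w5 518.2 -81 262 cam [521. -90. 503.]
w1 521.3 -80 264 cam [536.  77. 529.]
w1 534.7 108 100 cam [536.  77. 529.]
w2 534.7 108 100 cam [538. 129. 439.]
w2 535.8 108 164 cam [538. 129. 439.]
w5 519.9 -45 200 cam [521. -90. 503.]
```

```bash
python3 -c "
from go import *
go([530.3,-83,264.9],-1.4,20)"
```

```text
shift [0.02, 0.5, 0.01] turn [0.14, -0.04, -0.39] | tcp [517.9 -82.6 264.9] F [ 0.7  0.5 -1.5] w 30.3 t 9.9
```

```bash
python3 -m pendant '[[[0,0.12,0],[0.03,0,-0.1]],[[0.01,0.25,0],[0.07,0,-0.2]],[[0.02,0.38,0],[0.1,0,-0.3]],[[0.02,0.5,0],[0.14,0,-0.4]],[[0.02,0.5,0],[0.14,0,-0.4]],[[0.02,0.5,0],[0.14,0,-0.4]]]'
python3 - <<'E'
from go import *
go([530.3,-83-9,264.9-19.2],-1.4,20)
go([530.1,-83-14.9,264.9-35.4],-1.4,20)
E
```

```text
clock: 10.55
tcp_pos: [530.6, -83.3, 265.0]
eef_rot: [[0.021, 1.0, 0.009], [0.938, -0.023, 0.345], [0.345, 0.001, -0.939]]
ft_force: [-1.4, -1.6, -0.6]
width: 30.4
finger_force: 20.0
shift [-0.59, -0.01, 0.6] turn [0.0, -0.03, 0.01] | tcp [530.6 -83.3 265. ] F [-1.4 -1.6 -0.6] w 30.4 t 10.6
shift [-1.04, -0.01, 1.13] turn [0.0, -0.03, 0.01] | tcp [530.6 -83.3 265. ] F [-1.4 -1.6 -0.6] w 30.4 t 10.6
```

```bash
python3 -m pendant '[[[-0.15,0,0.14],[0,0,0]],[[-0.36,0,0.36],[0,0,0]],[[-0.59,-0.01,0.6],[0,0,0]],[[-0.82,-0.01,0.86],[0,0,0]],[[-1.04,-0.01,1.13],[0,0,0]],[[-1.04,-0.01,1.13],[0,0,0]],[[-1.04,-0.01,1.13],[0,0,0]]]'
python3 - <<'E'
from go import *
for n in('scene','top','wrist'):grab(n,n+'6')
go([530,-83-19,264.9-50],-1.4,20)
a,b,c=[load(n+'6')['img'] for n in('scene','top','wrist')]
a=cv2.resize(a[165:250,230:300],(330,400),interpolation=cv2.INTER_CUBIC);b=cv2.resize(b[160:240,250:345],(330,278),interpolation=cv2.INTER_CUBIC);c=cv2.resize(c[60:360,100:460],(460,383))
M=np.zeros((600,800,3),np.uint8);M[:400,:330]=a;M[:383,335:795]=c;M=M;b2=cv2.resize(b,(237,200));M[400:600,:237]=b2
cv2.imwrite('pics/m6.png',M[:,:,::-1])
E
```

```text
clock: 11.25
tcp_pos: [529.8, -98.5, 228.1]
eef_rot: [[0.023, 1.0, 0.008], [0.938, -0.024, 0.345], [0.345, -0.0, -0.939]]
ft_force: [1.7, -2.2, -7.0]
width: 30.0
finger_force: 20.3
shift [-0.33, 0.01, 0.46] turn [-0.0, -0.03, 0.01] | tcp [529.7 -98.3 228.5] F [ 1.7 -3.6 -8.2] w 30.2 t 11.4
```

View pics/m6.png

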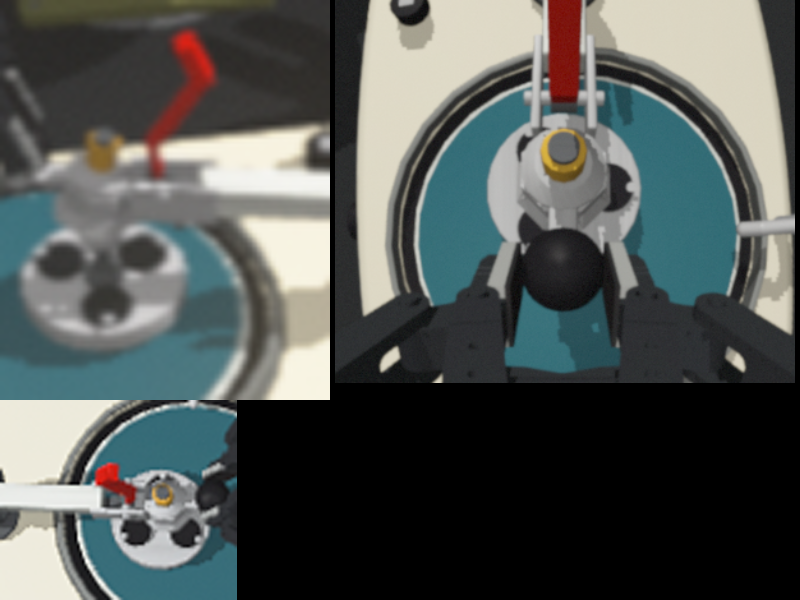

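```bash
python3 -m pendant '[[[0,0,0],[0,0,0]],[[0,0,0],[0,0,0]]]'; python3 -m pendant '[[[-0.05,0,0.07],[0,0,0]],[[-0.1,0,0.14],[0,0,0]],[[-0.1,0,0.14],[0,0,0]]]'
```

```text
clock: 11.6
tcp_pos: [529.8, -98.0, 229.3]
eef_rot: [[0.022, 1.0, 0.008], [0.938, -0.023, 0.345], [0.345, 0.0, -0.939]]
ft_force: [0.1, -3.2, -7.8]
width: 30.4
finger_force: 20.4
clock: 11.9
tcp_pos: [530.2, -98.9, 226.6]
eef_rot: [[0.021, 1.0, 0.01], [0.938, -0.023, 0.345], [0.346, 0.002, -0.938]]
ft_force: [-2.2, -4.1, 2.4]
width: 30.1
finger_force: 21.0
```

```bash
python3 -m pendant '[[[-0.04,0,0.055],[0,0,0]],[[-0.08,0,0.11],[0,0,0]],[[-0.12,0,0.17],[0,0,0]]]'; python3 -m pendant '[[[-0.04,0,0.055],[0,0,0]],[[-0.08,0,0.11],[0,0,0]],[[-0.12,0,0.17],[0,0,0]]]';  python3 -c "
from go import *
go([530,-83-21.3,264.9-60.5],-1.4,20)
go([530,-83-23.1,264.9-71.2],-1.4,20)"
```

```text
clock: 12.2
tcp_pos: [530.1, -100.5, 220.7]
eef_rot: [[0.022, 1.0, 0.01], [0.938, -0.024, 0.345], [0.345, 0.002, -0.939]]
ft_force: [-0.1, -4.8, 3.6]
width: 30.4
finger_force: 21.1
clock: 12.5
tcp_pos: [530.0, -101.7, 215.2]
eef_rot: [[0.022, 1.0, 0.009], [0.938, -0.024, 0.345], [0.346, 0.001, -0.938]]
ft_force: [-0.1, -5.4, 3.3]
width: 29.7
finger_force: 21.3
shift [-0.25, 0.0, 0.37] turn [0.01, -0.04, 0.01] | tcp [ 530.  -101.7  215.2] F [-0.1 -5.4  3.3] w 29.7 t 12.5
shift [-0.46, 0.0, 0.75] turn [0.01, -0.04, 0.01] | tcp [ 530.  -101.7  215.2] F [-0.1 -5.4  3.3] w 29.7 t 12.5
```

```bash
python3 -m pendant '[[[-0.1,0,0.1],[0,0,0]],[[-0.18,0,0.2],[0,0,0]],[[-0.24,0,0.28],[0,0,0]],[[-0.3,0,0.36],[0,0,0]]]'; python3 -m pendant '[[[-0.04,0,0.07],[0,0,0]],[[-0.08,0,0.14],[0,0,0]],[[-0.08,0,0.14],[0,0,0]]]'
```

```text
clock: 12.9
tcp_pos: [529.6, -104.5, 204.0]
eef_rot: [[0.022, 1.0, 0.008], [0.937, -0.023, 0.347], [0.348, 0.0, -0.938]]
ft_force: [1.9, -0.4, 2.3]
width: 30.2
finger_force: 21.1
clock: 13.2
tcp_pos: [529.6, -105.3, 200.3]
eef_rot: [[0.022, 1.0, 0.008], [0.938, -0.023, 0.347], [0.347, 0.0, -0.938]]
ft_force: [3.2, 2.9, 0.2]
width: 30.1
finger_force: 21.0
```

```bash
for i in 1 2 3; do echo; done; python3 -m pendant '[[[-0.02,0,0.05],[0,0,0]],[[-0.04,0,0.1],[0,0,0]],[[-0.04,0,0.1],[0,0,0]]]' | grep -E 'pos|ft'; python3 -m pendant '[[[-0.02,0,0.05],[0,0,0]],[[-0.03,0,0.08],[0,0,0]],[[-0.03,0,0.08],[0,0,0]]]'| grep -E 'pos|ft'
```

```text
tcp_pos: [529.7, -105.9, 197.9]
ft_force: [1.4, 3.6, 4.2]
tcp_pos: [529.8, -106.1, 196.5]
ft_force: [0.3, 1.7, 8.6]
```

```bash
python3 -m pendant '[[[-0.015,0,0.04],[0,0,0]],[[-0.02,0,0.06],[0,0,0]],[[-0.02,0,0.06],[0,0,0]]]' | grep -E 'clock|pos|ft'; python3 -c "
from go import *
f=grab('scene','s7');go([0,0,0])"
```

```text
clock: 14.1
tcp_pos: [530.0, -106.7, 195.3]
ft_force: [-0.6, 0.3, 10.0]
shift [0.86, -21.31, 8.59] turn [0.0, 0.0, 0.0] | tcp [ 530.  -106.7  195.2] F [-0.5  0.3 10. ] w 30.3 t 14.2
```

```bash
python3 -m pendant '[[[-0.01,0,0.03],[0,0,0]],[[-0.015,0,0.045],[0,0,0]],[[-0.015,0,0.045],[0,0,0]]]' | grep -E 'clock|pos|ft'; python3 -m pendant '[[[0,0,0],[0,0,0]],[[0,0,0],[0,0,0]],[[0,0,0],[0,0,0]]]' | grep -E 'clock|pos|ft'
```

```text
clock: 14.45
tcp_pos: [530.1, -106.8, 194.5]
ft_force: [-0.8, -0.4, 12.7]
clock: 14.75
tcp_pos: [530.1, -106.8, 194.5]
ft_force: [-0.4, 0.4, 12.4]
```

```bash
python3 -m pendant '[[[-0.008,0,0.02],[0,0,0]],[[-0.01,0,0.03],[0,0,0]],[[-0.01,0,0.03],[0,0,0]]]' | grep -E 'clock|pos|ft|width'; python3 - <<'E'
from go import *
f=grab('scene','s8')
def gold(f):
    I=f['img'].astype(int)[165:225,225:290];m=(I[...,0]>110)&(I[...,0]-I[...,2]>70)&(I[...,1]>60);y,x=np.nonzero(m);return x.mean()+225,y.mean()+165,len(x)
for t in('s0','scene6','s7','s8'):print(t,gold(load(t)))
from fit import *
p=np.load('p2.npy')
g=lambda b,h:proj(f,arm(p,-.048,b,170,h))[0].round(2)
for h in (45,55,65): print(h,g(.365,h),g(.16,h),g(.0,h),g(.02,h))
E
```

```text
clock: 15.05
tcp_pos: [530.2, -106.8, 194.3]
ft_force: [-2.2, -0.0, 15.3]
width: 30.0
s0 (np.float64(257.3448275862069), np.float64(185.72413793103448), 29)
scene6 (np.float64(253.03846153846155), np.float64(197.19230769230768), 26)
s7 (np.float64(255.17142857142858), np.float64(203.0), 35)
s8 (np.float64(255.13888888888889), np.float64(203.0), 36)
45 [258.27 182.28] [251.85 192.45] [248.86 200.61] [249.13 199.59]
55 [259.52 179.21] [252.26 189.4 ] [248.61 197.67] [248.97 196.63]
65 [260.79 176.11] [252.66 186.3 ] [248.37 194.69] [248.8  193.63]
```

```bash
python3 - <<'E'
from h import *
for t in('scene6','s8'):
    I=load(t)['img'].astype(int)[180:232,236:280]
    print(t)
    for row in I[::1]:
        s=''
        for R,G,B in row:
            if R-B>60 and G>.55*R: s+='G'
            elif R-B>60: s+='R'
            elif G-R>25: s+='t'
            else: s+=' .:-=+*%#@'[min(9,(R+G+B)//77)]
        print(s)
E
```

```text
scene6
............::::::::::::::::::::::RRRRRR....
.........:::::::::::::::::::::::::RRRRRR::..
......::::::::::::::::::::::::::::RRRRR:::::
:..::::::::::::::::::::::::::::::RRRRR::::::
::::::::::::::::::::::::::::::::RRRRR:::::::
-:::::::::::::::::::::::::::::::RRRR::::::::
-::::::::::::::::::::::::::::::RRRRR::::::::
--::::::::::::::::::::::::::::RRRRR:::::::::
:--::::::::::::::::::::::::::RRRRR::::::::::
:--::::::::::::::::::::::::::RRRR:::::::::::
.:::::::::::::::::::::::::::RRRR::::::::::::
.::::::::::::::::::::::::::RRRRR::::::::::::
::::::::::::::---:::::::::RRRRR:::::::::::::
-:::::::::::--=----:::::::RRRR::::::----===+
=-::::::::::-----==G:::::RRRR--==++++**%%###
=-:..:::::::-G----GG=====RRG+*%%########@@@@
=-::::::-----GGGGGG+*%%%%GRG%##@@@@@@@@@@@@@
==-:-=++++===GGGGG+%####%+GG#@@@@@@@@@@@@@@@
-==-+%##%*+==GGGGG+%##%%%+GG%###########@@@@
-===+%%%%*+==GGGGG=***+++=RR+++*******%%#@@@
-==+%%%**+++==GGG-=++====-RRG=======+%%##@@@
-=+****++++++============-:R-=======*##@@@@@
-+**+++++++++++++========-:---======*#@@@@@@
==++======++++++++++++++++==+======+*#@@@@@@
-------====++
[... 2889 characters left out ...]
=====================-:::
t++=---=======================+==========-::
+*+-::-================-----=+*+=-tttttt+=-:
==-:::-===============-:::::=*%*=tttttttt+=-
=-::.::-============--:::::-+%%%+tttttttt+*=
=-:...::-===========-:::::-=*%%%*ttttttttt+=
=-:::::::--=======--------=++***+tttttttttt+
+=-::::::----------=======+++++++tttttttttt+
++==----===--:::::-=++++++++++++=tttttttttt+
++++++=++++=-:::::-=++++++++++++=tttttttttt+
+++++++++++=-::::::-=+++++++++++=ttttttttt--
++++++++++=-::::::::-=+++++++++==tttttt-----
++++++++++=-::::::::-=+*+*****+=-ttt--------
++++++++++=:::::::::-+%%%%%%%%*=------------
=+++++++++=:::::::::-+%#####%%+=------------
=++++++*++=-:::---::-+%####%%*+=------------
```

```bash
python3 -m pendant '[[[0,0,0],[0,0,0]],[[0,0,0],[0,0,0]],[[0,0,0],[0,0,0]],[[0,0,-0.8],[0,0,0]],[[0,0,-2.2],[0,0,0]],[[0,0,-4],[0,0,0]],[[0,0,-5],[0,0,0]],[[0,0,-5],[0,0,0]]]' 50 | grep -E 'clock|pos|ft|width'; python3 - <<'E'
from go import *
f=grab('scene','s9');g=grab('wrist','w9');grab('top','t9')
I=f['img'].astype(int)[165:232,225:285]
for row in I:
        s=''
        for R,G,B in row:
            if R-B>60 and G>.55*R: s+='G'
            elif R-B>60: s+='R'
            elif G-R>25: s+='t'
            else: s+=' .:-=+*%#@'[min(9,(R+G+B)//77)]
        print(s)
go([531,-36,300],-1.4,0)
E
```

```text
clock: 15.9
tcp_pos: [530.3, -151.5, 312.4]
ft_force: [-0.3, -0.8, -0.3]
width: 49.7
........::::::::::::::::::::::::::::::::-----------:::::::::
........::::::::::::::::::::::::::::::::::::::::::::::::::::
.........:::::::::::::::::::::::::::::::::::::::::::::::::::
.........::::::::::::::::::::::::::::-----------:::::::::...
..........::::::::::::::::::::::::::----------:::::::::.....
...........::::::.......::::::::::::------:::::::::::::.....
............................:::::::::::::::::::::::::::.....
...................................:::::::::::....:::::::...
..................................::::::::...........:::::::
..................................:::::::...............::::
................................:::::::::.................::
...............................:::::::::::..................
.............................::::::::::::::.................
...........................::::::::::RR:::::::..............
..........................::::::::::RRRR:::::::::...........
........................:::::::::::RRRRRR::::::::::.........
......................:::::::::::::RRRR
[... 2484 characters left out ...]
=======--------=++***+tttttttttt+=-:--
tttttttt-=++=-::::::----------=======+++++++tttttttttt++-::-
ttttttt--=+++==----===---::::-=++++++++++++=tttttttttt+*=::-
ttttttt--=+++++++=++++=-:::::-=++++++++++++=tttttttttt++=-:-
ttttttt--=++++++++++++=-::::::-=+++++++++++=ttttttttt-===-::
ttttttt--=+++++++++++=-::::::::-=+++++++++==tttttt-----==-::
tttttttt-=+++++++++++=-::::::::-=+*+*****+=-ttt---------=-::
ttt-t-tt--=++++++++++=:::::::::-+%%%%%%%%*=-------------==-:
tt--t-tt--==+++++++++=:::::::::-+%#%###%%+=-------------==-:
tttt-tt----=++++++*++=-:::---::-+%###%%%*+--------------==-:
shift [4.13, 0.02, 1.86] turn [-0.02, -3.38, 0.01] | tcp [ 527.8 -148.9  307.9] F [ 0.5  0.1 -0.9] w 50.1 t 16.1
```

```bash
python3 - <<'E'
from fit import *
p=np.load('p2.npy');f=load('s9');g=load('w9')
ph=-.0498
print('knob/pin check', proj(f,arm(p,ph,0,214,30)), proj(f,arm(p,ph,0,136,14)))
for a in (1.3,1.4,1.5,1.6,1.7): print(a,grip(p,ph,0,a).round(1),proj(f,grip(p,ph,0,a)).round(1),proj(g,grip(p,ph,0,a),True).round(1))
I=g['img'].astype(int);m=(I[...,0]>80)&(I[...,1]<50)&(I[...,2]<50)
n,l,st,c=cv2.connectedComponentsWithStats(m.astype(np.uint8))
for k in range(1,n):
    if st[k][4]>30: print(st[k],c[k].round(1))
print((-np.array(g['R']).T@np.array(g['t']).ravel()).round(0))
E
```

```text
knob/pin check [[232.41370508 206.16224463]] [[262.3723892  208.43611446]]
1.3 [532.1  -5.5 258.9] [[270.  183.8]] [[277.6  53.1]]
1.4 [531.9 -13.7 260.8] [[266.7 183.5]] [[277.6  61.3]]
1.5 [531.7 -22.1 261.8] [[263.4 183.4]] [[277.6  70.6]]
1.6 [531.5 -30.5 262. ] [[260.1 183.6]] [[277.6  81. ]]
1.7 [531.3 -38.8 261.3] [[256.7 184. ]] [[277.7  92.2]]
[269  64  19  60 842] [277.7  91.4]
[ 68 314  13  15 135] [ 73.7 320.6]
[ 529. -134.  464.]
```

```bash
python3 -c "
from go import *
go([531.8,-17,335],-1.4,0)"
```

```text
shift [5.33, 0.03, 0.81] turn [-0.02, -3.38, 0.01] | tcp [ 527.8 -148.9  307.9] F [ 0.5  0.1 -0.9] w 50.1 t 16.1
```

```bash
python3 -m pendant '[[[0.4,0,-0.9],[0,-0.6,0]],[[1,0,-1.1],[0,-1.4,0]],[[2,0,-0.7],[0,-2.2,0]],[[3.2,0,-0.1],[0,-3,0]],[[4.4,0,0.4],[0,-3.38,0]],[[5.33,0.03,0.81],[0,-3.38,0]],[[5.33,0.03,0.81],[0,-3.38,0]],[[5.33,0.03,0.81],[0,-3.38,0]]]' | grep -E 'clock|pos|ft|width'; python3 - <<'E'
from go import *
g=grab('wrist','w10');go([531.8,-17,267],-1.4,0)
from fit import *
p=np.load('p2.npy')
for a in (1.3,1.4,1.5,1.6): print(a,proj(g,grip(p,-.0498,0,a),True).round(1))
I=g['img'].astype(int);m=(I[...,0]>80)&(I[...,1]<60)&(I[...,2]<60)
n,l,st,c=cv2.connectedComponentsWithStats(m.astype(np.uint8))
for k in range(1,n):
    if st[k][4]>30: print(st[k],c[k].round(1))
    if st[k][4]>30:
        x0,y0,w,h=st[k][:4]
        for v in range(y0,y0+h,3): print(v,''.join('%4d'%I[v,u,0] if m[v,u] else '   .' for u in range(x0,x0+w,3)))
E
```

```text
clock: 16.85
tcp_pos: [531.4, -16.6, 334.6]
ft_force: [0.1, -0.6, 0.7]
width: 50.1
shift [0.02, 0.01, 2.72] turn [-0.02, 0.01, 0.02] | tcp [531.7 -17.4 335. ] F [-0.4 -0.2  0.1] w 49.9 t 16.9
1.3 [[279.8 205.4]]
1.4 [[279.8 217.6]]
1.5 [[279.7 229.6]]
1.6 [[279.7 241.1]]
[492 146  23  14  73] [502.4 153.8]
146    .   .   .   .   .   .   .   .
149  122 121   .   .   .   .   .   .
152  121 121   .   .   .   . 121   .
155    . 119   . 121   . 123   .   .
158    .   .   .   .   .   .   .   .
[270 208  20  40 725] [280.  227.5]
208    .   .   .   .   .   .   .
211    . 217 218 219 217 217 213
214    . 218 218 218 218 218 214
217    . 217 217 217 218 218 216
220  200 217 217 218 218 218 213
223  199 217 217 217 217 217 214
226    . 218 218 218 218 219 214
229    . 217 217 217 218 218 215
232    . 219 219 218 217 217 216
235    . 217 218 218 218 217 217
238    . 212 214 212 213 212 212
241    . 171 171 170 171 172 170
244    . 168 168 168 168 168 166
247    .   .   .   . 122   .   .
```

```bash
python3 -m pendant '[[[0,0,0.6],[0,0,0]],[[0,0,1.5],[0,0,0]],[[0,0,2.3],[0,0,0]],[[0,0,2.7],[0,0,0]],[[0,0,2.7],[0,0,0]]]' 40| grep -E 'clock|pos|ft|width' && python3 -m pendant '[[[0,0,0],[0,0,0]],[[0,0,0],[0,0,0]],[[0,0,0],[0,0,0]],[[0,0,0],[0,0,0]],[[0,0,0],[0,0,0]],[[0,0,0],[0,0,0]]]' 4 35| grep -E 'clock|pos|ft|width'
```

```text
clock: 17.4
tcp_pos: [531.3, -18.4, 267.0]
ft_force: [-0.1, 0.7, -1.0]
width: 40.1
clock: 18.0
tcp_pos: [532.9, -17.8, 269.9]
ft_force: [-1.7, -3.0, 5.8]
width: 12.5
```

```bash
python3 -m pendant '[[[0.15,0,0.03],[0,0,0]],[[0.35,0,0.08],[0,0,0]],[[0.59,0,0.14],[0,0,0]],[[0.59,0,0.15],[0,0,0]]]'| grep -E 'clock|pos|ft|width'; python3 -m pendant '[[[0.3,0,0.12],[0,0,0]],[[0.61,0,0.27],[0,0,0]],[[0.61,0,0.27],[0,0,0]]]'| grep -E 'clock|pos|ft|width'; python3 - <<'E'
from go import *
f=grab('scene','s11')
def gold(f):
    I=f['img'].astype(int)[175:225,236:262];m=(I[...,0]-I[...,2]>60)&(I[...,1]>.55*I[...,0]);y,x=np.nonzero(m);return x.mean()+236,y.mean()+175,len(x)
for t in('s0','s8','s9','s11'):print(t,gold(load(t)))
E
```

```text
clock: 18.4
tcp_pos: [533.5, -2.7, 267.6]
ft_force: [-4.1, -1.5, 14.7]
width: 12.3
clock: 18.7
tcp_pos: [534.0, 14.2, 261.1]
ft_force: [-3.6, 2.1, 13.7]
width: 12.1
s0 (np.float64(256.5625), np.float64(185.3125), 32)
s8 (np.float64(251.06896551724137), np.float64(204.31034482758622), 29)
s9 (np.float64(251.0344827586207), np.float64(204.41379310344828), 29)
s11 (np.float64(249.45833333333334), np.float64(205.375), 24)
```

```bash
python3 -m pendant '[[[0.27,0,0.12],[0,0,0]],[[0.54,0,0.33],[0,0,0]],[[0.54,0,0.33],[0,0,0]]]'| grep -E 'clock|pos|ft|width'; python3 -m pendant '[[[0.23,0,0.22],[0,0,0]],[[0.46,0,0.48],[0,0,0]],[[0.46,0,0.48],[0,0,0]]]'| grep -E 'clock|pos|ft|width'
```

```text
clock: 19.05
tcp_pos: [534.3, 28.7, 252.6]
ft_force: [-2.6, 5.5, 13.7]
width: 12.3
clock: 19.35
tcp_pos: [534.7, 41.7, 240.6]
ft_force: [-3.0, 9.2, 13.0]
width: 12.2
```

```bash
python3 -m pendant '[[[0.28,0,0.22],[0,0,0]],[[0.45,0,0.5],[0,0,0]],[[0.45,0,0.5],[0,0,0]]]'| grep -E 'clock|pos|ft|width'; python3 -m pendant '[[[0.12,0,0.15],[0,0,0]],[[0.2,0,0.3],[0,0,0]],[[0.2,0,0.3],[0,0,0]]]'| grep -E 'clock|pos|ft|width'
```

```text
clock: 19.65
tcp_pos: [534.9, 52.9, 227.2]
ft_force: [-2.5, 9.2, 8.6]
width: 12.3
clock: 19.95
tcp_pos: [535.0, 57.6, 219.8]
ft_force: [-1.5, 9.8, 8.4]
width: 12.4
```

```bash
python3 -m pendant '[[[0.05,0,0.1],[0,0,0]],[[0.07,0,0.18],[0,0,0]],[[0.07,0,0.18],[0,0,0]]]'| grep -E 'clock|pos|ft|width'; python3 -m pendant '[[[0.04,0,0.08],[0,0,0]],[[0.05,0,0.14],[0,0,0]],[[0.05,0,0.14],[0,0,0]]]'| grep -E 'clock|pos|ft|width'
```

```text
clock: 20.25
tcp_pos: [535.0, 59.7, 215.5]
ft_force: [-2.3, 10.4, 10.6]
width: 12.0
clock: 20.55
tcp_pos: [535.1, 61.4, 212.2]
ft_force: [-2.3, 11.0, 11.5]
width: 12.2
```

```bash
python3 -m pendant '[[[0.06,0,0.06],[0,0,0]],[[0.1,0,0.1],[0,0,0]],[[0.1,0,0.1],[0,0,0]]]'| grep -E 'clock|pos|ft|width'; python3 - <<'E'
from h import *
f=grab('scene','s12')
I=f['img'].astype(int)[165:232,225:310]
for row in I[10:62]:
        s=''
        for R,G,B in row:
            if R-B>60 and G>.55*R: s+='G'
            elif R-B>60: s+='R'
            elif G-R>25: s+='t'
            else: s+=' .:-=+*%#@'[min(9,(R+G+B)//77)]
        print(s)
from fit import *
p=np.load('p2.npy')
for a in (.3,.35,.4,.5,.6): print(a,grip(p,-.0498,0,a).round(1),proj(f,grip(p,-.0498,0,a)).round(1))
E
```

```text
clock: 20.85
tcp_pos: [535.1, 62.7, 209.4]
ft_force: [-1.3, 7.3, 10.1]
width: 12.2
.........::::::::::::::::::::::::::::::::.................:::::.........:::-::.......
.......::::::::::::::::::::::::::::::::::...................::::........::---:.......
...:::::::::::::::::::::::::::::::::::::::..............................:----:.......
::::::::::::::::::::::::::::::::::::::::::::::..........................:----:.......
:::::::::::::::::::::::::::::::::::::::::::::::::.......................::---::......
:::::::::::::::::::::::::::::::::::::::::::::::::::.....................:-----:......
::::::::::::::::::::::::::::::::::::::::::::::::::::::................:::--=--::.....
:::::::::::::::::::::::::::::::::::::::::::::::::::::::...............:::--==-:::....
::::::::::::::::::::::::::::::::::::::::::::::::::::::::::............:::--==-::::...
:::::::::::::::::::::::::::::::::::::::::::::::::::::::::::::.........::::----:::....
::::::::::::::::::::::::::::::::::::::::::::::::::::::::::::::::..:::...:::--::......
::::::::::::::::::::::::::::::::::::::::::::::::::::::::::::::::::::...
[... 2955 characters left out ...]
:::-===========-:::::-=*%%%*ttttttttt++-:---=+%#@@@@@@@@@@@@@#*=-----
tttttttt-=+=-:::..::--========-------=++***+tttttttttt+=-:---=*#@@@@@@@@@@@@#%=---=--
tttttttt-=++=-::::::----------==+===++++++++tttttttttt++-::---+%#@@@@@@@@@@#%+----===
ttttttt--=+++==----===---::::-=++++++++++++=tttttttttt+*=::---=+#@@@@@@@@@#%*=----===
ttttttt--=++++++++++++=-:::::-=++++++++++++=tttttttttt++=-:-===+%#@@@@@@##%*+=----===
ttttttt--=++++++++++++=-::::::-=+++++++++++=tttttttttt-==-::===+%#%%%%%%%%**+-----===
0.3 [533.5  52.2 202.8] [[292.4 199. ]]
0.35 [533.5  50.9 206.8] [[291.9 197.9]]
0.4 [533.4  49.3 210.7] [[291.4 196.8]]
0.5 [533.3  45.7 218.3] [[290.  194.7]]
0.6 [533.2  41.3 225.4] [[288.3 192.7]]
```

```bash
python3 -m pendant '[[[0,0,0],[0,0,0]],[[0,0,0],[0,0,0]],[[0,0,0],[0,0,0]],[[0,0,-0.8],[0,0,0]],[[0,0,-1.9],[0,0,0]],[[0,0,-2],[0,0,0]],[[0,0,-2],[0,0,0]]]' 40| grep -E 'clock|pos|ft|width'; python3 - <<'E'
from go import *
f=grab('scene','s13');g=grab('wrist','w13');go([533.5,51,262],-1.4,0)
I=f['img'].astype(int)[165:232,225:310]
for row in I[22:48,30:]:
        s=''
        for R,G,B in row:
            if R-B>60 and G>.55*R: s+='G'
            elif R-B>60: s+='R'
            elif G-R>25: s+='t'
            else: s+=' .:-=+*%#@'[min(9,(R+G+B)//77)]
        print(s)
I=g['img'].astype(int);m=(I[...,0]>80)&(I[...,1]<60)&(I[...,2]<60)
n,l,st,c=cv2.connectedComponentsWithStats(m.astype(np.uint8))
for k in range(1,n):
    if st[k][4]>200:
        x0,y0,w,h=st[k][:4];print(st[k])
        for v in range(y0,y0+h,4): print(v,''.join('%4d'%I[v,u,0] if m[v,u] else '   .' for u in range(x0,x0+w,4)))
from fit import *
p=np.load('p2.npy')
for a in (.35,.45,.55): 
    q=grip(p,-.0498,0,a);print(proj(g,[q,q+[0,0,14]],True).round(1).tolist())
E
```

```text
clock: 21.6
tcp_pos: [534.7, 59.2, 257.9]
ft_force: [0.1, -0.6, 0.2]
width: 40.3
shift [-0.33, 0.01, -0.22] turn [-0.01, 0.01, 0.01] | tcp [533.5  59.2 256.4] F [0.3 0.  0.5] w 40.2 t 21.7
:::::::::::::::::::::::::::::::::::::---::..::-::......
::::::::::::::::::::::::::::::::::::::--:::::--::......
::::::::::::::::::::::::::::::::::::::--------:::::::::
::::::::::::::::::::::::::::::::::::::::::::-----===+++
:::::::::::::::::::::::::::::::::::::RRR-==-==+**%#####
::::::::::::::::::::::::::::---==++=RRRRG**+++%##@@@@@@
:::::::::::::::::----===+++***%%###%RRRRR++===+*#@@@@@@
::::::::---===++++**%%########@@@@#GRRRRRG=+*+==*#@@@@@
--==++++***%%########@@@@@@@@@@@@#GRRRRRR-=*%*=-=%##%%%
*%%########@@@@@@@@@@@@@@@@@@@@@#GGRRRRRR:-+++-:=%#%+==
#@@@@@@@@@@@@@@@@@@@@@@@@@@@@@@##GRRRRRR:::---::=%#%=--
@@@@@@@@@@@@@@@@@@@@@@@@@@@####%GRRRRRR-::::::::=%#*=::
##@@@@@@@@@@@@@@@@@@####GGGGGGGGRRRRRG==:::.::::=%#*-::
*%%###@@@@@@@@###GGGGGGGRRRRRRRRRRRRR+++-::::::-+##*-::
==++*%%##@@@#GGGGRRRRRRRRRRRRRRRRRRRG**+=-::::-=%##*---
----==+**%%%GRRRRRRRRRRRRRRRRGGGGGG=+****+==++*%#@#*++*
----==++*++GGRR
[... 550 characters left out ...]
  249   22   78 1155]
249    .   .   .   .   . 232
253    .   .   .   .   .   .
257    .   . 231 231 231 229
261    . 129 129 126 128 131
265    . 145 143 144 143   .
269    . 151 146 149 147   .
273    . 166 147 148 146   .
277    . 188 149 148 145   .
281    . 194 185 153 152   .
285    . 195 194 192 191   .
289    . 195 194 192 191   .
293    . 195 194 195 193   .
297    . 194 194 194 194   .
301    . 195 195 194 192   .
305    . 195 194 193 191   .
309    . 193 194 192 191   .
313    . 190 195 192 189   .
317    . 179 194 193 188   .
321    . 149 186 195 187   .
325    . 114 112 112 108   .
[[278.4, 245.8], [278.4, 254.7]]
[[278.4, 255.5], [278.5, 265.4]]
[[278.4, 266.7], [278.5, 277.6]]
```

```bash
python3 -m pendant '[[[0,0,-0.5],[0,0,0]],[[-0.15,0,-1],[0,0,0]],[[-0.3,0,-1],[0,0,0]],[[-0.3,0,-1],[0,0,0]],[[-0.3,0,-1],[0,0,0]],[[-0.3,0,-1],[0,0,0]],[[-0.3,0,-0.6],[0,0,0]],[[-0.3,0,-0.2],[0,0,0]]]' 0 20| grep -E 'clock|pos|ft|width'; python3 -m pendant '[[[0,0,0.06],[0,0,0]],[[0,0,0.12],[0,0,0]],[[0,0,0.12],[0,0,0]]]'| grep -E 'clock|pos|ft|width';  python3 -m pendant '[[[0,0,0.06],[0,0,0]],[[0,0,0.12],[0,0,0]],[[0,0,0.12],[0,0,0]]]'| grep -E 'clock|pos|ft|width'
```

```text
clock: 22.5
tcp_pos: [534.0, 51.9, 261.7]
ft_force: [0.5, -0.4, 0.5]
width: -0.4
clock: 22.8
tcp_pos: [534.0, 51.9, 259.2]
ft_force: [-0.3, 0.2, -0.9]
width: -0.1
clock: 23.1
tcp_pos: [534.1, 51.8, 256.5]
ft_force: [0.3, 0.2, 0.3]
width: 0.1
```

```bash
for i in 1; do python3 -m pendant '[[[0,0,0.06],[0,0,0]],[[0,0,0.12],[0,0,0]],[[0,0,0.12],[0,0,0]]]'| grep -E 'pos|ft'; python3 -m pendant '[[[0,0,0.06],[0,0,0]],[[0,0,0.12],[0,0,0]],[[0,0,0.12],[0,0,0]]]'| grep -E 'pos|ft'; python3 -m pendant '[[[0,0,0.05],[0,0,0]],[[0,0,0.1],[0,0,0]],[[0,0,0.1],[0,0,0]]]'| grep -E 'pos|ft'; done
```

```text
tcp_pos: [533.9, 51.8, 253.3]
ft_force: [-0.0, -0.1, 0.5]
tcp_pos: [533.9, 51.8, 250.3]
ft_force: [-0.5, -0.1, 0.0]
tcp_pos: [533.9, 51.8, 247.8]
ft_force: [0.1, 0.3, -0.4]
```

```bash
python3 -m pendant '[[[0,0,0.05],[0,0,0]],[[0,0,0.1],[0,0,0]],[[0,0,0.1],[0,0,0]]]'| grep -E 'pos|ft'; python3 -m pendant '[[[0,0,0.05],[0,0,0]],[[0,0,0.08],[0,0,0]],[[0,0,0.08],[0,0,0]]]'| grep -E 'pos|ft';python3 -m pendant '[[[0,0,0.05],[0,0,0]],[[0,0,0.08],[0,0,0]],[[0,0,0.08],[0,0,0]]]'| grep -E 'pos|ft'
```

```text
tcp_pos: [533.9, 51.8, 245.3]
ft_force: [0.4, -0.3, -0.2]
tcp_pos: [534.0, 51.8, 243.4]
ft_force: [-0.8, -0.1, -0.9]
tcp_pos: [534.0, 51.8, 241.4]
ft_force: [0.6, -1.0, 0.6]
```

```bash
python3 -m pendant '[[[0,0,0.05],[0,0,0]],[[0,0,0.08],[0,0,0]],[[0,0,0.08],[0,0,0]]]'| grep -E 'pos|ft'; python3 -m pendant '[[[0,0,0.04],[0,0,0]],[[0,0,0.06],[0,0,0]],[[0,0,0.06],[0,0,0]]]'| grep -E 'pos|ft';python3 -m pendant '[[[0,0,0.04],[0,0,0]],[[0,0,0.06],[0,0,0]],[[0,0,0.06],[0,0,0]]]'| grep -E 'pos|ft'
```

```text
tcp_pos: [534.0, 51.9, 239.4]
ft_force: [-1.1, 0.5, 0.3]
tcp_pos: [534.0, 51.8, 237.9]
ft_force: [-0.2, -0.0, -0.2]
tcp_pos: [534.0, 51.8, 236.4]
ft_force: [-0.2, -0.0, 0.2]
```

```bash
python3 - <<'E'
from go import *
f=grab('scene','s14');g=grab('wrist','w14');go([0,0,0])
I=f['img'].astype(int)[165:232,225:310]
for row in I[12:48,30:]:
        s=''
        for R,G,B in row:
            if R-B>60 and G>.55*R: s+='G'
            elif R-B>60: s+='R'
            elif G-R>25: s+='t'
            else: s+=' .:-=+*%#@'[min(9,(R+G+B)//77)]
        print(s)
I=g['img'].astype(int)[200:360:3,215:340:2]
for i,row in enumerate(I):
        s=''
        for R,G,B in row:
            if R-B>60 : s+='R'
            elif G-R>25: s+='t'
            else: s+=' .:-=+*%#@'[min(9,(R+G+B)//77)]
        print(200+3*i,s)
s=r.get_state();t=np.array(s['tcp_pos']);print(proj(g,[t+[0,0,-25],t+[0,11,-25],t+[0,-11,-25]],True).round(0).tolist(),proj(f,[t+[0,0,-25],t+[0,11,-25]]).round(1).tolist())
E
```

```text
shift [-2.56, -21.32, 9.45] turn [0.0, 0.0, 0.0] | tcp [534.1  51.8 236.5] F [1.3 0.2 0. ] w -0.1 t 25.9
::::::::::::...........................:::::...........
:::::::::::::::.........................::::...........
:::::::::::::::::::.....................:::............
:::::::::::::::::::::..................................
::::::::::::::::::::::::.........:.....................
:::::::::::::::::::::::::::......::......::............
::::::::::::::::::::::::::::....::::.....:::...........
::::::::::::::::::::::::::::::::::--:...::-:...........
::::::::::::::::::::::::::::::::::--::.::--:...........
::::::::::::::::::::::::::::::::::--:...:--:...........
::::::::::::::::::::::::::::::::::--:...:--:...........
::::::::::::::::::::::::::::::::::--:::.:--::..........
::::::::::::::::::::::::::::::::::--:.:::--::....::::::
::::::::::::::::::::::::::::::::::--:::::--::::--===+++
::::::::::::::::::::::::::::::::::----R-===-==+**%#####
::::::::::::::::::::::::::::---==+++GRRRG%*+++%##@@@@@@
:::::::::::::::::----===+++***%%###%GRRRR++===+*#@@@@@@
::::::::---===+++***%%#########@@##GRRRRRG=
[... 4074 characters left out ...]
......
335 .......................   .. :::::.::..........................
338 ......................    ...:----::::.........................
341 ......................    ...:----:.:..........................
344 ......................   .  .++===:............................
347 ..................... ...   .+****=............................
350 .......::............   . ..=%###%*:....................::.....
353 .......::...........   .. ....:::::....................:::.....
356 .......::...........     ......................................
359 ....................     ......................................
[[279.0, 249.0], [279.0, 230.0], [280.0, 267.0]] [[292.3, 196.7], [296.5, 196.3]]
```

```bash
python3 -m pendant '[[[0,0,-0.6],[0,0,0]],[[0,0,-1],[0,0,0]],[[0.2,0,-1],[0,0,0]],[[0.35,0,-1],[0,0,0]],[[0.35,0,-0.8],[0,0,0]],[[0.35,0,-0.6],[0,0,0]],[[0.35,0,-0.5],[0,0,0]],[[0.35,0,-0.5],[0,0,0]]]'| grep -E 'pos|ft';  python3 -m pendant '[[[0,0,0.06],[0,0,0]],[[0,0,0.12],[0,0,0]],[[0,0,0.12],[0,0,0]]]'| grep -E 'pos|ft';  python3 -m pendant '[[[0,0,0.05],[0,0,0]],[[0,0,0.1],[0,0,0]],[[0,0,0.1],[0,0,0]]]'| grep -E 'pos|ft'
```

```text
tcp_pos: [533.6, 60.5, 247.9]
ft_force: [-0.1, 1.1, -0.3]
tcp_pos: [534.3, 60.5, 245.9]
ft_force: [0.2, 0.1, -1.4]
tcp_pos: [534.2, 60.6, 243.4]
ft_force: [0.8, 0.5, -0.5]
```

```bash
python3 -m pendant '[[[0,0,0.05],[0,0,0]],[[0,0,0.08],[0,0,0]],[[0,0,0.08],[0,0,0]]]'| grep -E 'pos|ft';  python3 -m pendant '[[[0,0,0.05],[0,0,0]],[[0,0,0.08],[0,0,0]],[[0,0,0.08],[0,0,0]]]'| grep -E 'pos|ft';  python3 -m pendant '[[[0,0,0.04],[0,0,0]],[[0,0,0.06],[0,0,0]],[[0,0,0.06],[0,0,0]]]'| grep -E 'pos|ft'
```

```text
tcp_pos: [534.2, 60.6, 241.4]
ft_force: [0.2, 0.6, -0.3]
tcp_pos: [534.2, 60.6, 239.4]
ft_force: [-0.3, -0.3, -0.4]
tcp_pos: [534.2, 60.6, 238.0]
ft_force: [-0.3, 0.1, -0.1]
```

```bash
python3 -m pendant '[[[0,0,0.05],[0,0,0]],[[0,0,0.08],[0,0,0]],[[0,0,0.08],[0,0,0]]]'| grep -E 'pos|ft';  python3 -m pendant '[[[0,0,0.05],[0,0,0]],[[0,0,0.08],[0,0,0]],[[0,0,0.08],[0,0,0]]]'| grep -E 'pos|ft';  python3 -c "
from go import *
g=grab('wrist','w15')
I=g['img'].astype(int)[200:300:3,215:340:2]
for i,row in enumerate(I):
        s=''
        for R,G,B in row:
            if R-B>60 : s+='R'
            elif G-R>25: s+='t'
            else: s+=' .:-=+*%#@'[min(9,(R+G+B)//77)]
        print(200+3*i,s)
"
```

```text
tcp_pos: [534.2, 60.6, 235.9]
ft_force: [-0.2, 0.2, 0.2]
tcp_pos: [534.2, 60.6, 233.9]
ft_force: [0.1, 0.8, -0.9]
200 #######################%%###############%+**********%##########
203 #######################%#############%##*+***********##########
206 #######################%%############%%#**************#########
209 #######################%%############%##**************%########
212 #######################%%############%#%*+************%########
215 #######################%%############%%#*+************%########
218 #######################%%############%##*==++++++++***%########
221 #################%%%%***%############%#%*:::::::::::--+%%######
224 #############%%*+======+%#############%#*-::::::::::::::==+*%%#
227 ##########%*+==========+%############%##*-::::::::::::::::-====
230 ######%*+=============++%############%##*-------------::::-====
233 ##%*+=========++++++++++%############%%#*---------------=+=====
236 %+=========++++++++=====%###########%%%%*.   . .....::---=+++++
239 =======+++++++==-:.. . -%###########%%#%*..  ..   ...   ..--==+
242 ===+++++++==-:. ..... .-%#####
[... 625 characters left out ...]
:::::ttttttttttttttt
272 *ttttttttttttttt:.....:++++*++:..-++++++-...:..:ttttttttttttttt
275 ttttttttttttttt::.:::::++++*++...:++*+++-..:....ttttttttttttttt
278 ttttttttttttttt:......:+++*+++...:+*+++*=.......:tttttttttttttt
281 ttttttttttttttt.......-+++***=...:+***+++........tttttttttttttt
284 ttttttttttttttt........-=+***+:::-****+-:........tttttttttttttt
287 ttttttttttttt:............:=*+:::-*+-.............ttttttttttttt
290 tttttttttttt.....:..........-=:::-*:...............:ttttttttttt
293 ttttttttttt:......:::........-::::-......::::.......ttttttttttt
296 .tttttttttt...................::::..................:ttttttttt:
299 .:tttt::.................... .::::......................::tttt.
```

```bash
python3 -m pendant '[[[0,0,0.05],[0,0,0]],[[0,0,0.1],[0,0,0]],[[0,0,0.1],[0,0,0]]]'| grep -E 'pos|ft';  python3 -m pendant '[[[0,0,0.05],[0,0,0]],[[0,0,0.08],[0,0,0]],[[0,0,0.08],[0,0,0]]]'| grep -E 'pos|ft';  python3 -m pendant '[[[0,0,0.05],[0,0,0]],[[0,0,0.08],[0,0,0]],[[0,0,0.08],[0,0,0]]]'| grep -E 'pos|ft'
```

```text
tcp_pos: [534.1, 60.5, 231.3]
ft_force: [0.3, 0.1, 0.7]
tcp_pos: [534.2, 60.6, 229.4]
ft_force: [-0.1, 0.8, -0.5]
tcp_pos: [534.5, 60.7, 228.1]
ft_force: [-0.4, -0.2, 3.9]
```

```bash
python3 -m pendant '[[[0,0,0.03],[0,0,0]],[[0,0,0.05],[0,0,0]],[[0,0,0.05],[0,0,0]]]'| grep -E 'pos|ft';  python3 -m pendant '[[[0,0,0.03],[0,0,0]],[[0,0,0.05],[0,0,0]],[[0,0,0.05],[0,0,0]]]'| grep -E 'pos|ft'; python3 - <<'E'
from h import *
f=grab('scene','s16')
I=f['img'].astype(int)[165:232,225:310]
for row in I[12:48,30:]:
        s=''
        for R,G,B in row:
            if R-B>60 and G>.55*R: s+='G'
            elif R-B>60: s+='R'
            elif G-R>25: s+='t'
            else: s+=' .:-=+*%#@'[min(9,(R+G+B)//77)]
        print(s)
E
```

```text
tcp_pos: [534.5, 61.3, 226.9]
ft_force: [-1.7, 2.5, 5.7]
tcp_pos: [534.6, 61.8, 225.8]
ft_force: [-0.9, 4.1, 5.7]
::::::::::::......................::....:::--==-:::....
::::::::::::::::........................:::-----:::....
::::::::::::::::::......................::::----::.....
:::::::::::::::::::::.....................:::::::......
::::::::::::::::::::::::...................:::::.......
::::::::::::::::::::::::::..................:::........
::::::::::::::::::::::::::::...........................
:::::::::::::::::::::::::::::::......:.................
:::::::::::::::::::::::::::::::::::::::......::........
::::::::::::::::::::::::::::::::::::::-:....::::.......
:::::::::::::::::::::::::::::::::::::---:...::::.......
:::::::::::::::::::::::::::::::::::::---:..:::::.......
:::::::::::::::::::::::::::::::::::::---:.:.::-::::::::
::::::::::::::::::::::::::::::.:.::.:---::.::----===+++
:::::::::::::::::::::::::::::::::::::---:::::-++*%#####
::::::::::::::::::::::::::::---==++++=--:::::=*###@@@@@
:::::::::::::::::----===++++**%%####%+=-:::::-+*#@@@@@@
::::::::---===++++**%%#########@@@
[... 329 characters left out ...]
GGRRRRRRRRG+=-:..:.:-+##*-::
==++*%%###@@#GGGGGRRRRRRRRRRRRRRRRRRR+++=-::::-=%##*---
----==+**%%%GRRRRRRRRRRRRRRRRRRRRRRRG+***+==++*%#@#*+++
----==++*+++GRRRRRRRRRRRRRG==++******%%%%%%####@@@@####
-==+++*%%*=RRRRRRG=++++****%%############@@@@@@@@@@@@#%
-===+++++=RRRR--=*%##########@@@@@@@@@@@@@@@@@@@@@@@@#+
=====----RRRR--=*%########%%#@@@@@@@@@@@@@@@@@@@@@@@#%=
=====----RRR-===+*%%%%%%%%**%#@@@@@@@@@@@@@@#########*-
=====-----R-====+***********%###############%%%%%****=-
=====------=====+++++*******%%%%%%%%*********+++++++==-
===========++++++++++++++++++***++++++++++++++++++++=-:
==++=================+++++++++++++++++++++++++++++++=-:
=====================+++++++++++++++++++++++++++++===-:
```

```bash
python3 -m pendant '[[[0,0,0.04],[0,0,0]],[[0,0,0.08],[0,0,0]],[[0,0,0.08],[0,0,0]]]'| grep -E 'pos|ft';  python3 -m pendant '[[[0,0,0.04],[0,0,0]],[[0,0,0.08],[0,0,0]],[[0,0,0.08],[0,0,0]]]'| grep -E 'pos|ft'; python3 -m pendant '[[[0,0,0.04],[0,0,0]],[[0,0,0.08],[0,0,0]],[[0,0,0.08],[0,0,0]]]'| grep -E 'pos|ft'
```

```text
tcp_pos: [534.7, 62.2, 224.7]
ft_force: [-3.5, 4.6, 11.1]
tcp_pos: [534.9, 62.3, 224.4]
ft_force: [-5.4, 4.0, 19.2]
tcp_pos: [535.1, 62.3, 224.0]
ft_force: [-8.3, 5.5, 28.7]
```

```bash
python3 -m pendant '[[[0,0,-0.2],[0,0,0]],[[0,0,-0.8],[0,0,0]],[[0,0,-2.2],[0,0,0]],[[0,0,-4],[0,0,0]],[[0,0,-5],[0,0,0]],[[0,0,-5],[0,0,0]],[[0,0,-5],[0,0,0]]]'| grep -E 'clock|pos|ft'; python3 - <<'E'
from h import *
f=grab('scene','s17');g=grab('wrist','w17')
I=f['img'].astype(int)[165:232,225:310]
for row in I[24:60]:
        s=''
        for R,G,B in row:
            if R-B>60 and G>.55*R: s+='G'
            elif R-B>60: s+='R'
            elif G-R>25: s+='t'
            else: s+=' .:-=+*%#@'[min(9,(R+G+B)//77)]
        print(s)
from fit import *
p=np.load('p2.npy')
I=g['img'].astype(int);m=(I[...,0]>80)&(I[...,1]<60)&(I[...,2]<60)
n,l,st,c=cv2.connectedComponentsWithStats(m.astype(np.uint8))
for k in range(1,n):
    if st[k][4]>100:
        print(st[k]); x=int(c[k][0]); print([(v,I[v,x,0]) for v in range(st[k][1],st[k][1]+st[k][3],2)])
for a in (.1,.2,.3,.4): 
    q=grip(p,-.0498,0,a);print(a,q.round(1),proj(g,[q,q+[0,0,14]],True).round(1).tolist(),proj(f,[q,q+[0,0,14]]).round(1).tolist())
print(proj(g,[arm(p,-.0498,0,136,14),arm(p,-.0498,0,170,0)],True))
E
```

```text
clock: 32.0
tcp_pos: [534.2, 60.6, 343.9]
ft_force: [0.0, -0.6, -1.1]
:::::::::::::::::::::::::::::::::::::::::::::::::::::::::::::::::::...........:::::::
::::::::::::::::::::::::::::::::::::::::::::::::::::::::::::::::.:.::::::::::--===+++
:::::::::::::::::::::::::::::::::::::::::::::::::::::::::::::::::::::-===-==++*%#####
:::::::::::::::::::::::::::::::::::::::::::::::::::::::::----==++++=RG*%*+++%###@@@@@
:::::::::::::::::::::::::::::::::::::::::::::::----===++++**%%####%GRRG*+===+*##@@@@@
::::::::::::::::::::::::::::::::::::::----==++++***%#########@@@@#GRRRRR=+*+==*#@@@##
::::::::::::::::::::::::::::----===+++***%%########@@@@@@@@@@@@@#GGRRRRR=*%*=-=%##%%%
:::::::::::::::::::----===++***%%#########@@@@@@@@@@@@@@@@@@@@@#%GRRRRRR=+++-:=*#%+==
::::::::::----==++++**%%########@@@@@@@@@@@@@@@@@@@@@@@@@@@@@@@#GRRRRRRR:---::=%#%=--
----===++++++**%%#########@@@@@@@@@@@@@@@@@@@@@@@@@@@@@@@@@@@##GRRRRRR::::::::=%#*=::
****%%%%%%%*****%%%%%%*%%%######@@@@@@@@@@@@@@@@@@@#########GGGRRRRRR-:.::::::=%#*-::
#####%*****++++=========+++*****%###@@@@@@@@######GGGGGGGGGGGRRRRRRR==-::.:::-+##*-:
[... 2225 characters left out ...]
, np.int64(147)), (227, np.int64(148)), (229, np.int64(148)), (231, np.int64(150)), (233, np.int64(156)), (235, np.int64(192)), (237, np.int64(196)), (239, np.int64(196)), (241, np.int64(195)), (243, np.int64(194)), (245, np.int64(196)), (247, np.int64(195)), (249, np.int64(141))]
0.1 [533.6  55.6 186.4] [[278.9, 199.8], [279.0, 203.6]] [[293.6, 203.7], [293.7, 199.6]]
0.2 [533.5  54.3 194.7] [[279.0, 203.4], [279.0, 207.4]] [[293.2, 201.3], [293.2, 197.3]]
0.3 [533.5  52.2 202.8] [[279.0, 207.9], [279.0, 212.3]] [[292.4, 199.0], [292.5, 194.9]]
0.4 [533.4  49.3 210.7] [[279.0, 213.5], [279.0, 218.3]] [[291.4, 196.8], [291.4, 192.7]]
[[278.82526308 275.810239  ]
 [278.76397935 296.71244771]]
```

```bash
python3 -m pendant '[[[0.9,0,1],[0,0,0]],[[0.9,0,2.4],[0,0,0]],[[0.9,0,3.8],[0,0,0]],[[0.9,0,5],[0,0,0]],[[0.9,0,5.8],[0,0,0]],[[0.9,0,6.2],[0,0,0]],[[0.9,0,6.2],[0,0,0]]]'| grep -E 'clock|pos|ft'; python3 -m pendant '[[[0,0,0.05],[0,0,0]],[[0,0,0.1],[0,0,0]],[[0,0,0.1],[0,0,0]]]'| grep -E 'pos|ft';python3 -m pendant '[[[0,0,0.04],[0,0,0]],[[0,0,0.07],[0,0,0]],[[0,0,0.07],[0,0,0]]]'| grep -E 'pos|ft'
```

```text
clock: 32.8
tcp_pos: [533.0, 82.8, 186.5]
ft_force: [0.5, 0.0, -0.2]
tcp_pos: [535.5, 83.1, 187.5]
ft_force: [-0.4, 1.4, -0.9]
tcp_pos: [534.9, 83.0, 185.0]
ft_force: [0.7, -1.0, 0.0]
```

```bash
python3 -m pendant '[[[0,0,0.04],[0,0,0]],[[0,0,0.07],[0,0,0]],[[0,0,0.07],[0,0,0]]]'| grep -E 'pos|ft';python3 -m pendant '[[[0,0,0.04],[0,0,0]],[[0,0,0.06],[0,0,0]],[[0,0,0.06],[0,0,0]]]'| grep -E 'pos|ft';python3 -m pendant '[[[0,0,0.03],[0,0,0]],[[0,0,0.05],[0,0,0]],[[0,0,0.05],[0,0,0]]]'| grep -E 'pos|ft'
```

```text
tcp_pos: [535.0, 83.0, 183.6]
ft_force: [-0.9, -0.3, 4.3]
tcp_pos: [535.0, 83.0, 183.6]
ft_force: [-3.7, -0.7, 12.6]
tcp_pos: [535.1, 83.0, 183.5]
ft_force: [-7.3, 0.1, 20.7]
```

```bash
python3 -m pendant '[[[0,0,-0.3],[0,0,0]],[[0,0,-1.2],[0,0,0]],[[0,0,-2.8],[0,0,0]],[[0,0,-4.4],[0,0,0]],[[0,0,-6],[0,0,0]],[[0,0,-7],[0,0,0]],[[0,0,-7],[0,0,0]],[[0,0,-7],[0,0,0]]]'| grep -E 'clock|pos|ft'; python3 - <<'E'
from h import *
f=grab('scene','s18');a=load('s17')['img'].astype(int)
d=np.abs(f['img'].astype(int)-a)[185:240,225:300].max(2);print((d>40).sum())
print(r.close_job())
E
```

```text
clock: 35.1
tcp_pos: [534.8, 83.2, 355.3]
ft_force: [0.4, -0.2, 0.0]
0
the job is handed in; nothing more can be done
None
```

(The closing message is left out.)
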